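Load a dish of loose fasteners on the shaker and switch it on

TASK

Carry the steel dish level, with its ball, two nuts and screw still inside, from the rubber mat to the shaker's deck, set it down gently and slide it between the guides and under the blue hold-down bar until it is fully home against the stop. Let go of it; only then flip up the red guard on the switch box and throw the toggle lever under it right over towards the guard's hinge. Leave everything else on the bench where it stands.

Things in the scene. Friction and masses are not known exactly. Their poses are not given: they have to be found in the camera images.
- dish: Bare steel open rectangular dish, outside 110 (own x) x 60 (own y) x 24 mm high, walls and floor 4 mm, about 120 g plus 60 g of contents; origin at the centre of its underside, z up. It starts on the rubber mat with the four loose parts in it and can be gripped across its 60 mm width.
- ball_mid (a point): Centre of the loose steel ball, 16 mm diameter, in the dish.
- nut1_mid (a point): Centre of a loose round brass nut, 18 mm diameter, 8 mm thick, in the dish.
- nut2_mid (a point): Centre of a second loose brass nut, same size, in the dish.
- screw_mid (a point): Middle of the head end of a loose thumbscrew, black head 15 mm diameter, 17 mm long in all, in the dish.
- shaker: White laboratory shaker, fixed, 260 (x) x 220 (y) mm with a flat dark steel deck on top, 90 mm above the bench; origin at the centre of its underside. Its own +x is the direction in which a dish is slid home. The near part of the deck (own x -130 to +15 mm) is bare.
- deck (a point): Centre of the deck's surface, axes as the shaker's. Two 14 mm high aluminium guides stand 68 mm apart from x +43 to +118 mm, flared out to about 92 mm apart at x +18. The stop's face is at x +118 mm. A blue hold-down bar, 90 mm long in y, covers x +92 to +126 mm, its underside 30 mm and its top 36 mm above the deck.
- home (a point): Point on the deck's surface (own x +63 mm, z 90 mm of the shaker), axes as the shaker's. The dish is home when its underside's centre is here, its long side along this x (either way round) and its end against the stop.
- switchbox: Grey switch box, fixed, 110 (x) x 90 (y) x 45 mm high; origin at the centre of its underside. Its near end faces own -x.
- guard (a joint): Hinge of the red guard over the toggle: 0 closed, up to 1.9 rad open (leaning back past upright). Stays where left (friction 0.025 N m). A hood 78 mm long from the hinge to the box's -x, 34 mm wide (y), 42 mm high, open below, walls 3 mm, with an 8 mm lip at the top front. It can be pinched across its width and turns between the fingers as they follow the arc.
- guard_hinge (a point): Midpoint of the guard's hinge axis, which runs along the box's y: own x +40 mm of the box, 46 mm above the bench. Axes as the box's.
- guard_front (a point): Point on the guard's mid plane near its free end, 64 mm from the hinge lengthwise and 30 mm above it when closed; it moves with the guard. Its axes turn with the guard and equal the box's when closed.
- lever (a joint): Toggle lever: 0 = off, leaning 0.45 rad to the box's -x; 0.9 rad = on, leaning 0.45 rad to +x. It pivots on the box's top at own x -5 mm, is 37 mm long and 8 to 10 mm thick, and stays where left (friction torque 0.03 N m).
- lever_tip (a point): Near the tip of the toggle lever, 35 mm from its pivot.
- mat: Black rubber mat, fixed, 290 (x) x 300 (y) x 3 mm; origin at the centre of its underside. The dishes, the objectives and the jar stand on it.
- blue_dish: Empty blue dish of the same size as the steel one; leave it. origin at the centre of its underside.
- objective1: Silver microscope objective standing upright, 30 mm diameter, 42 mm high; origin at the centre of its underside. Leave it.
- objective2: Brass-coloured microscope objective, same size; origin at the centre of its underside. Leave it.
- microscope: White microscope with black eyepieces, 190 (x) x 130 (y) mm foot 22 mm high, head (own x -55 to +75, y -30 to +50 mm) from 125 mm up; 275 mm tall in all; origin at the centre of its underside. Leave it.
- bottle: White bottle with blue cap, 54 mm diameter, 150 mm high; origin at the centre of its underside. Leave it.
- jar: Amber jar with black cap, 60 mm diameter, 70 mm high; origin at the centre of its underside. Leave it.
- cup: Empty green cup, 66 mm diameter, 75 mm high; origin at the centre of its underside. Leave it.

How it is judged:
On the way, in this order (a step that is already met when the one before it is completed fails the run):
1. the steel dish is lifted clear of the mat with all four parts in it (height (world z) of dish above 0.04 m and x of ball_mid in the frame of dish between -0.055 and 0.055 m and y of ball_mid in the frame of dish between -0.03 and 0.03 m and z of ball_mid in the frame of dish between 0 and 0.03 m and x of nut1_mid in the frame of dish between -0.055 and 0.055 m and y of nut1_mid in the frame of dish between -0.03 and 0.03 m and z of nut1_mid in the frame of dish between 0 and 0.03 m and x of nut2_mid in the frame of dish between -0.055 and 0.055 m and y of nut2_mid in the frame of dish between -0.03 and 0.03 m and z of nut2_mid in the frame of dish between 0 and 0.03 m and x of screw_mid in the frame of dish between -0.055 and 0.055 m and y of screw_mid in the frame of dish between -0.03 and 0.03 m and z of screw_mid in the frame of dish between 0 and 0.03 m), for 0.2 s.
2. the dish is home on the deck against the stop, let go, with all four parts in it, the guard still closed and the toggle off (x of dish in the frame of home above -0.007 m and y of dish in the frame of home between -0.008 and 0.008 m and z of dish in the frame of home between -0.005 and 0.005 m and angle between the x axis of dish and the x axis of home, either way round below 0.12 rad and linear speed of dish below 0.02 m/s and x of ball_mid in the frame of dish between -0.055 and 0.055 m and y of ball_mid in the frame of dish between -0.03 and 0.03 m and z of ball_mid in the frame of dish between 0 and 0.03 m and x of nut1_mid in the frame of dish between -0.055 and 0.055 m and y of nut1_mid in the frame of dish between -0.03 and 0.03 m and z of nut1_mid in the frame of dish between 0 and 0.03 m and x of nut2_mid in the frame of dish between -0.055 and 0.055 m and y of nut2_mid in the frame of dish between -0.03 and 0.03 m and z of nut2_mid in the frame of dish between 0 and 0.03 m and x of screw_mid in the frame of dish between -0.055 and 0.055 m and y of screw_mid in the frame of dish between -0.03 and 0.03 m and z of screw_mid in the frame of dish between 0 and 0.03 m and contact force between the fingers and dish below 0.3 N and value of joint guard below 0.5 rad and value of joint lever below 0.4 rad), for 0.2 s.
3. the guard is flipped up (value of joint guard above 1.1 rad), for 0.1 s.
4. the toggle is thrown over (value of joint lever above 0.75 rad), for 0.1 s.
At the end, for the whole second after the job is handed in: The dish lies on the deck within 7 mm of the stop, within 8 mm sideways and 0.12 rad of straight, at rest, with the ball, both nuts and the screw inside it; the toggle is at 0.75 rad or more. The guard may be left up or down; every bystander stands within 30 mm of where it stood (x of dish in the frame of home above -0.007 m and y of dish in the frame of home between -0.008 and 0.008 m and z of dish in the frame of home between -0.005 and 0.005 m and angle between the x axis of dish and the x axis of home, either way round below 0.12 rad and linear speed of dish below 0.02 m/s and x of ball_mid in the frame of dish between -0.055 and 0.055 m and y of ball_mid in the frame of dish between -0.03 and 0.03 m and z of ball_mid in the frame of dish between 0 and 0.03 m and x of nut1_mid in the frame of dish between -0.055 and 0.055 m and y of nut1_mid in the frame of dish between -0.03 and 0.03 m and z of nut1_mid in the frame of dish between 0 and 0.03 m and x of nut2_mid in the frame of dish between -0.055 and 0.055 m and y of nut2_mid in the frame of dish between -0.03 and 0.03 m and z of nut2_mid in the frame of dish between 0 and 0.03 m and x of screw_mid in the frame of dish between -0.055 and 0.055 m and y of screw_mid in the frame of dish between -0.03 and 0.03 m and z of screw_mid in the frame of dish between 0 and 0.03 m and value of joint lever above 0.75 rad); the robot touches nothing.
It fails at once if the dish tilts more than 0.35 rad (20 degrees) (angle between dish's own z axis and vertical above 0.35 rad).
It fails at once if the dish is slammed down on the deck (over 60 N, short of the stop) (contact force between dish and shaker above 60 N and x of dish in the frame of home below -0.02 m).
It fails at once if a bystander (blue dish, objective, microscope, bottle, jar or cup) is moved more than 30 mm or tipped over (distance of any of microscope, bottle, jar, cup, blue_dish, objective1, objective2 from where it was at the start of the episode above 0.03 m or angle between any of microscope, bottle, jar, cup, blue_dish, objective1, objective2's own z axis and vertical above 0.5 rad).
It also fails if it takes over 72 s, if anything falls off the work surface, if the arm or the gripper's body presses on something with over 40 N, if the wrist force passes 120 N, or if a joint passes its speed limit or range.

ROBOT

A 6-joint arm with a two-finger parallel gripper is mounted at the origin on the work surface. World frame = base frame: x ahead of the robot, y to its left, z up, the work surface at z = 0. Lengths are in m, angles in rad, forces in N, time in s.
With the tool pointing down it reaches from about 0.275 to 0.825 m from the base axis. Payload 4.9 kg.
Tool frame: the origin (TCP) lies at the very end of the fingers, on their centre line; the grasp point (between the pads) lies r.pinch_z behind it (r.pinch_z is the distance from the TCP to the grasp point, in m); z points along the fingers, x is the direction in which the jaws open and shut, and the axes are right-handed (so a half turn about z gives the same grasp; the last joint's range is limited). The gripper opens to 85 mm and grips with 20 to 120 N. Pads are 22 mm wide; open, the fingers measure 114 mm over their backs; the gripper's body (76 mm by 85 mm) begins 54 mm behind the grasp point. The pads swing forward as they close: fully open they stand 13 mm farther back than shut.
Start: joints at [-1.46, 0.326, -0.193, 1.052, 0, 1.437], TCP at [0.133, -0.534, 0.231] pointing down, gripper open.
Joint ranges: [-2.65, 2.65], [-0.97, 1.79], [-1.3, 1.35], [-1.93, 2.1], [-1.47, 1.37], [-3.14, 3.14]. Speed limits (rad/s): [2.57, 2.57, 3.14, 3.14, 3.14, 3.14].

INTERFACE

Orientations are given as a unit quaternion [w, x, y, z].
In Python, from cell import r gives the robot as it stands. The module is installed in compiled form; this text tells all that it offers.
- The arm moves only by the tool jog_arm, never from a script. Its argument "plan" is a list that holds one entry, the list of rows, each a list of 7 numbers: the shift along the tool's x, y, z in mm, then the turn, a rotation vector about the tool's x, y, z in degrees, then the gripper's target within -1 to 1 (fully open at 1, half-way at 0, shut at -1). A call has 1 to 12 rows; each row is the pose to reach, as a shift and turn from the pose measured when the call began, along the tool's axes at that moment; what a row does not reach only later rows make up. A row lasts 1/12 s, in which the tool goes at most 41.7 mm and 7.16 degrees, less where a joint would pass 70% of its speed; a pose out of reach is approached as far as the arm can. A call with a gripper value outside its range is refused whole. The fingers move at their own pace and stop on an object; "newtons" is the grip in N (left out, the last holds). Time passes only in rows, so rows that repeat a pose let the fingers close. It gives the time, the measured TCP pose, the force and the opening at its end, in the units of the state.
- r.observe(): the state, without advancing time (a new reading comes with each control period).
- r.get_image(name): name is "scene" or "top" or "wrist"; returns the picture (400x640x3 uint8, blue, green, red); there is no depth.
- r.get_calibration(name): a dict with "fx", "fy", "cx", "cy" (pixels), "dist" ([k1, k2, p1, p2, k3] as OpenCV has them; the pictures are not rectified), "rvec" (rotation vector, rad) and "tvec" (3), from world to camera coordinates, as OpenCV has them. Camera axes: x right, y down, z forward; pixel columns grow to the right and rows downward; lengths in m; the calibration is good to about 2 mm. A picture is of the moment at which its call begins: read the wrist's pose just before it. get_calibration takes no time and is no camera call; for the wrist camera it gives the pose at the moment of the call.
- r.close_job(): hands the job in, once; it reports no verdict.
The state is a dict: "clock": time; "joint_pos": joint angles; "qvel": joint speeds; "joint_torque": joint torques, N m; "tcp_pos": TCP position; "tcp_rot": TCP orientation; "wrist_force": force on the tool from outside, world axes, zero at the start; "wrist_torque": the same for the moment, N m; "width": finger opening in m.
Only numpy, scipy, OpenCV 4.12 (cv2) and the standard library are available. Lean on these libraries where they do the work, as an engineer would, in place of code of your own. Each camera call takes 0.05 s, during which the arm holds its last target.

## Working session

There is one attempt and no reset: what is moved stays moved. The work goes in short steps, Python scripts to look and compute and a tool call to move; the robot and the scene stay as the last step left them, time stands still between calls to the robot, and variables do not carry over. Pictures are saved under pics/ and viewed, and the job is handed in when it is done.

Besides the shell and the picture viewer there is one more tool, called after "Emit:" as name([rows], argument=value, ...), one row to a line, values as JSON. jog_arm: Moves the arm, as the interface text tells. Its arguments: {"type":"object","properties":{"plan":{"type":"array"},"newtons":{"type":"number"}},"required":["plan"]}

```bash
mkdir -p pics; python3 - <<'E'
from cell import r
import cv2
s=r.observe(); print(s, r.pinch_z)
for n in ("scene","top"):
    cv2.imwrite(f"pics/{n}0.png", r.get_image(n)); c=r.get_calibration(n); print(n,c)
E
```

```text
{'clock': 0.0, 'joint_pos': array([-1.46022543e+00,  3.26934634e-01, -1.93589782e-01,  1.05195353e+00,
        5.08063932e-05,  1.43658714e+00]), 'qvel': array([-0.00177056,  0.00135193, -0.00109074,  0.00080279,  0.00013524,
       -0.00089674]), 'joint_torque': array([-1.66384587e-03, -4.43401408e+01,  2.62438846e+01,  1.55437313e-02,
       -2.47095941e-04,  4.47181236e-06]), 'tcp_pos': array([ 0.13324728, -0.53303517,  0.2305046 ]), 'tcp_rot': array([-6.19277186e-04,  7.88144038e-01, -6.15490267e-01, -5.69300517e-04]), 'wrist_force': array([ 0.17080924, -0.06134649, -0.21519153]), 'wrist_torque': array([ 5.01030857e-05,  8.06584355e-02, -1.08889433e-02]), 'width': 0.0854609672391925} 0.0187
scene {'fx': 408.34855279551687, 'fy': 408.34855279551687, 'cx': 313.5424246156985, 'cy': 198.77305602718877, 'dist': array([-0.0045498,  0.       ,  0.       ,  0.       ,  0.       ]), 'rvec': array([ 2.14202669,  1.51620848, -0.4690709 ]), 'tvec': array([-0.20661245, -0.40928087,  1.31454644])}
top {'fx': 474.9080803665645, 'fy': 474.9080803665645, 'cx': 327.38831775746473, 'cy': 201.00420097041962, 'dist': array([-0.05478506,  0.        ,  0.        ,  0.        ,  0.        ]), 'rvec': array([ 2.18758299, -1.99742307,  0.23688545]), 'tvec': array([-0.02918819,  0.59344027,  1.16827184])}
```

View pics/scene0.png

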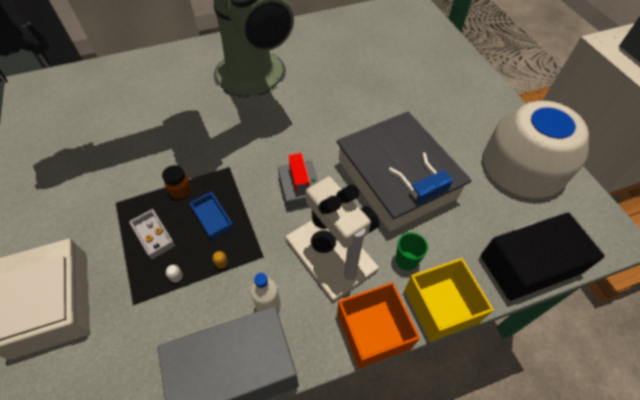

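View pics/top0.png

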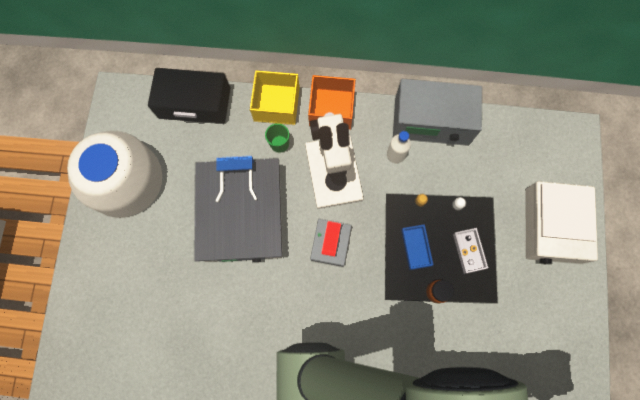

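The scene view shows the dish at (151,235), the shaker deck with its blue bar at (432,186) and the red guard at (299,170). In the top view the steel dish is at (471,251), the shaker at (238,210) and the switch box at (331,242). Next I enlarge these areas and measure them.

```bash
cat > h.py <<'E'
import numpy as np, cv2
from scipy.spatial.transform import Rotation as R
def ray(c,p):
    K=np.array([[c['fx'],0,c['cx']],[0,c['fy'],c['cy']],[0,0,1]])
    u=cv2.undistortPoints(np.array(p,float).reshape(-1,1,2),K,np.array(c['dist'])).reshape(-1,2)
    Rm,_=cv2.Rodrigues(np.array(c['rvec'])); t=np.array(c['tvec']).reshape(3)
    d=np.c_[u,np.ones(len(u))]@Rm; o=-Rm.T@t
    return o,d
def onz(c,p,z):
    o,d=ray(c,p); return o+d*((z-o[2])/d[:,2])[:,None]
def proj(c,P):
    K=np.array([[c['fx'],0,c['cx']],[0,c['fy'],c['cy']],[0,0,1]])
    return cv2.projectPoints(np.array(P,float).reshape(-1,1,3),np.array(c['rvec']),np.array(c['tvec']),K,np.array(c['dist']))[0].reshape(-1,2)
def rect(c,mask,z):
    cs,_=cv2.findContours(mask,cv2.RETR_EXTERNAL,cv2.CHAIN_APPROX_NONE)
    k=max(cs,key=cv2.contourArea); P=onz(c,k.reshape(-1,2),z)[:,:2]
    return cv2.minAreaRect((P*1000).astype(np.float32)), k
def toolmove(s,pos,yaw):
    "shift (mm) & turn (deg) in tool axes to reach TCP pos, pointing down with tool x at world yaw"
    q=s['tcp_rot']; Rt=R.from_quat([q[1],q[2],q[3],q[0]])
    tx=np.array([np.cos(yaw),np.sin(yaw),0]);tz=np.array([0,0,-1.]);ty=np.cross(tz,tx)
    Rg=R.from_matrix(np.c_[tx,ty,tz])
    return np.round(1000*Rt.inv().apply(np.array(pos)-s['tcp_pos']),1), np.round((Rt.inv()*Rg).as_rotvec(degrees=True),1)
E
python3 - <<'E'
from cell import r
from h import *
im=cv2.imread('pics/top0.png'); 
a=cv2.resize(im[140:310,180:350],None,fx=3.4,fy=3.4,interpolation=cv2.INTER_CUBIC); cv2.imwrite('pics/a.png',a)
a=cv2.resize(im[185:305,380:505],None,fx=4.8,fy=4.8,interpolation=cv2.INTER_CUBIC); cv2.imwrite('pics/b.png',a)
im=cv2.imread('pics/scene0.png')
a=cv2.resize(im[100:240,270:480],None,fx=3.8,fy=3.8,interpolation=cv2.INTER_CUBIC); cv2.imwrite('pics/c.png',a)
c=r.get_calibration('top')
hsv=cv2.cvtColor(cv2.imread('pics/top0.png'),cv2.COLOR_BGR2HSV)
red=((hsv[...,0]<8)|(hsv[...,0]>174))&(hsv[...,1]>150)&(hsv[...,2]>90)
m=np.zeros_like(red,np.uint8); m[215:270,305:360]=red[215:270,305:360]*255
print('guard at z .088',rect(c,m,.088)[0])
blue=(hsv[...,0]>95)&(hsv[...,0]<125)&(hsv[...,1]>130)
m=np.zeros_like(red,np.uint8); m[150:180,205:265]=blue[150:180,205:265]*255
print('bar z .126',rect(c,m,.126)[0])
m=np.zeros_like(red,np.uint8); m[215:280,395:440]=blue[215:280,395:440]*255
print('bluedish z .02',rect(c,m,.027)[0])
E
```

```text
guard at z .088 ((493.95263671875, 6.74726676940918), (34.10294723510742, 83.93755340576172), 84.48677825927734)
bar z .126 ((657.0867919921875, 268.6215515136719), (32.87075424194336, 86.74252319335938), 7.740375518798828)
bluedish z .02 ((502.35113525390625, -221.7827606201172), (111.84062957763672, 63.597408294677734), 14.499760627746582)
```

View pics/a.png

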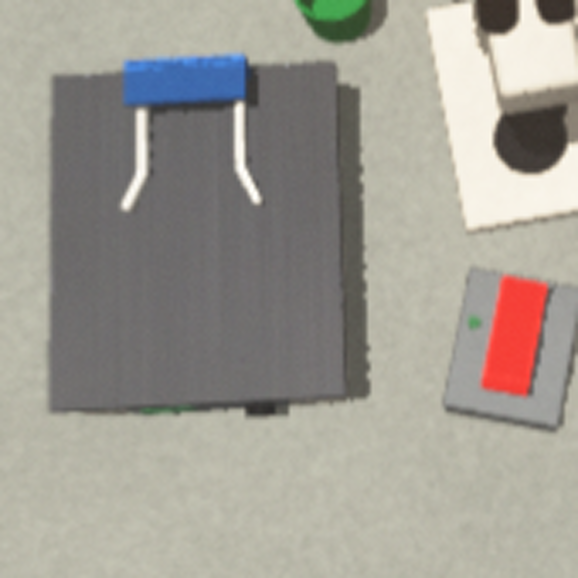

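View pics/b.png

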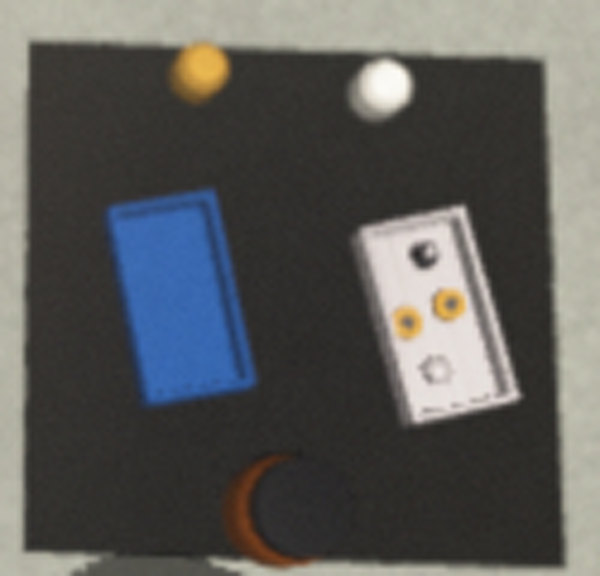

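View pics/c.png

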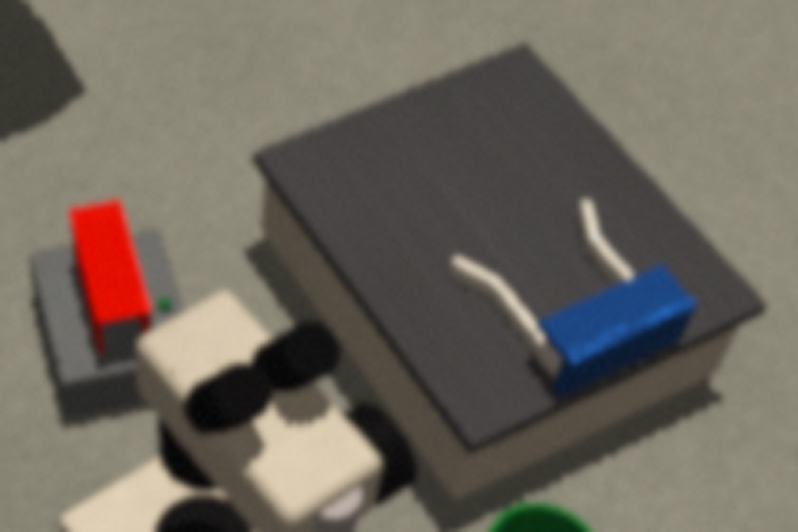

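```bash
python3 - <<'E'
from cell import r
from h import *
c=r.get_calibration('top')
np.set_printoptions(precision=4,suppress=True)
P=onz(c,np.array([(52,76),(335,62),(345,397),(49,411)])/3.4+[180,140],.09); print(P,np.linalg.norm(np.diff(P,axis=0,append=P[:1]),axis=1),P.mean(0))
d=P[0]-P[3]+P[1]-P[2]; print(np.degrees(np.arctan2(d[1],d[0])))
e=P[0]-P[1]+P[3]-P[2]; print(np.degrees(np.arctan2(e[1],e[0]))-90)
P=onz(c,np.array([(471,268),(583,288),(557,428),(447,406)])/3.4+[180,140],.045); print('box',P,np.linalg.norm(np.diff(P,axis=0,append=P[:1]),axis=1),P.mean(0))
P=onz(c,np.array([(355,232),(466,206),(522,398),(410,425)])/4.8+[380,185],.027); print('dish',P,np.linalg.norm(np.diff(P,axis=0,append=P[:1]),axis=1),P.mean(0))
cv2.imwrite('pics/w0.png',r.get_image('wrist'))
c=r.get_calibration('wrist');print(c)
E
```

```text
[[0.661  0.3788 0.09  ]
 [0.6918 0.1622 0.09  ]
 [0.436  0.1255 0.09  ]
 [0.4054 0.3413 0.09  ]] [0.2187 0.2585 0.2179 0.2583] [0.5486 0.252  0.09  ]
8.252851381983373
8.07675329799639
box [[ 0.5492  0.0441  0.045 ]
 [ 0.5414 -0.0436  0.045 ]
 [ 0.432  -0.0325  0.045 ]
 [ 0.4411  0.0522  0.045 ]] [0.0881 0.1099 0.0852 0.1084] [0.4909 0.005  0.045 ]
dish [[ 0.5461 -0.3188  0.027 ]
 [ 0.5664 -0.3807  0.027 ]
 [ 0.4621 -0.4139  0.027 ]
 [ 0.442  -0.3524  0.027 ]] [0.0651 0.1095 0.0646 0.1094] [ 0.5041 -0.3664  0.027 ]
{'fx': 307.0201016230031, 'fy': 307.0201016230031, 'cx': 319.1356704908337, 'cy': 202.65810810949463, 'dist': array([-0.0504,  0.    ,  0.    ,  0.    ,  0.    ]), 'rvec': array([-2.2876,  1.7846,  0.2613]), 'tvec': array([-0.5503, -0.0373,  0.3773])}
```

View pics/w0.png

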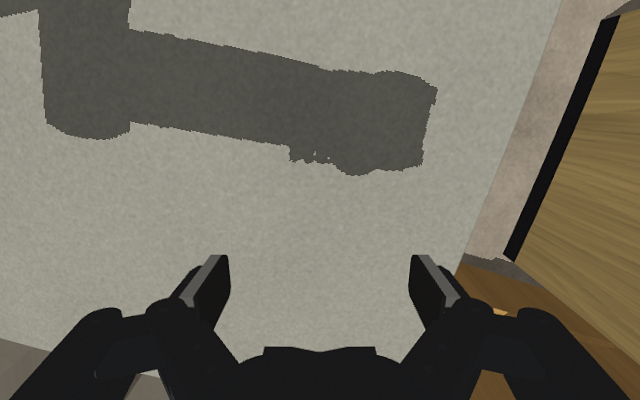

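```bash
python3 - <<'E'
from cell import r
from h import *
s=r.observe(); c=r.get_calibration('wrist')
print(ray(c,[[320,200]]),proj(c,[s['tcp_pos']]))
print(toolmove(s,(.503,-.368,.2),np.radians(17.6-90)))
E
```

```text
(array([ 0.20402342, -0.51628982,  0.37202938]), array([[-0.26910507, -0.07012874, -0.96059737]])) [[317.53712229 259.91179252]]
(array([ -70.6, -398.7,   30.8]), array([-0. ,  0.1, -3.6]))
```

Emit:
jog_arm([
  [[-4, -25, 2, 0, 0, 0, 1], [-11, -60, 5, 0, 0, -1, 1], [-18, -100, 8, 0, 0, -2, 1], [-25, -140, 11, 0, 0, -3, 1], [-32, -180, 14, 0, 0, -3.6, 1], [-39, -220, 17, 0, 0, -3.6, 1], [-46, -260, 20, 0, 0, -3.6, 1], [-53, -300, 23, 0, 0, -3.6, 1], [-60, -340, 26, 0, 0, -3.6, 1], [-66, -375, 28, 0, 0, -3.6, 1], [-70, -398, 31, 0, 0, -3.6, 1], [-70, -398, 31, 0, 0, -3.6, 1]],
])

```text
clock: 1.15
tcp_pos: [0.5061, -0.3658, 0.1986]
tcp_rot: [-0.001, 0.809, -0.588, -0.001]
wrist_force: [-0.1, 0.8, 0.2]
width: 0.0853
```

```bash
python3 - <<'E'
from cell import r
import cv2
r.observe()
cv2.imwrite('pics/w1.png',r.get_image('wrist'))
import pickle; pickle.dump(r.get_calibration('wrist'),open('w1.pkl','wb')); print(r.observe())
E
```

```text
{'clock': 1.2, 'joint_pos': array([-7.48179226e-01,  4.85313246e-01, -3.41000951e-02,  1.05367597e+00,
        9.07438864e-04,  2.08182663e+00]), 'qvel': array([-0.05078528, -0.02518817, -0.02627808,  0.00637311, -0.02054958,
       -0.00937058]), 'joint_torque': array([  1.60915677, -52.26784587,  26.81915581,  -0.14009303,
         0.18281005,   0.07439781]), 'tcp_pos': array([ 0.50400295, -0.36702124,  0.19880147]), 'tcp_rot': array([-5.86159354e-04,  8.08259375e-01, -5.88825324e-01, -1.08476638e-03]), 'wrist_force': array([ 0.31809681, -1.24759895, -0.24659622]), 'wrist_torque': array([-0.01502136, -0.04340107,  0.00025638]), 'width': 0.08573989913017128}
```

View pics/w1.png

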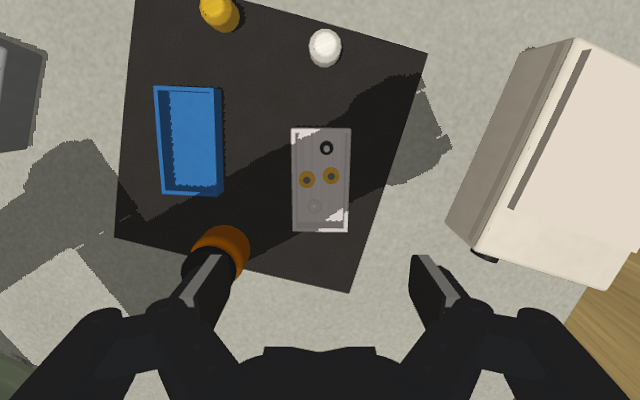

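The wrist view shows the steel dish rim at about (292,128)–(351,232), with all four parts in it. The jar is at (215,262), close to the left finger's path, so I check that clearance.

```bash
python3 - <<'E'
from h import *; import pickle
np.set_printoptions(precision=4,suppress=True)
c=pickle.load(open('w1.pkl','rb'))
P=onz(c,[(291,128),(351,128),(348.5,232),(292,231)],.027); print(P,np.linalg.norm(np.diff(P,axis=0,append=P[:1]),axis=1),P.mean(0))
d=P[0]-P[3]+P[1]-P[2]; print(np.degrees(np.arctan2(d[1],d[0])))
im=cv2.imread('pics/w1.png'); cv2.imwrite('pics/w1c.png',cv2.resize(im[110:250,260:390],None,fx=4,fy=4,interpolation=cv2.INTER_CUBIC))
# jar from top view: crop b black cap circle centre (303,508)/4.8
from cell import r
ct=r.get_calibration('top')
print('jar',onz(ct,np.array([(303,508)])/4.8+[380,185],.07), onz(r.get_calibration('scene'),[(176,176)],.07))
E
```

```text
[[ 0.5494 -0.3235  0.027 ]
 [ 0.5677 -0.3803  0.027 ]
 [ 0.4621 -0.415   0.027 ]
 [ 0.4441 -0.3557  0.027 ]] [0.0597 0.1112 0.062  0.11  ] [ 0.5058 -0.3686  0.027 ]
17.586239328917006
jar [[ 0.3894 -0.2852  0.07  ]] [[ 0.4036 -0.2769  0.07  ]]
```

View pics/w1c.png

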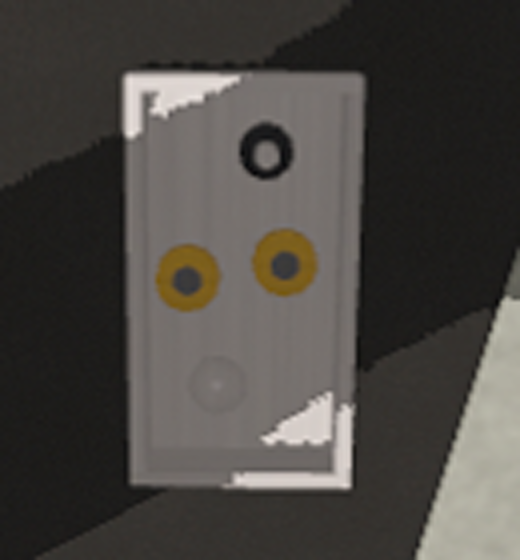

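```bash
python3 - <<'E'
from cell import r
from h import *
s=r.observe()
print(s['tcp_pos'],toolmove(s,(.5052,-.3685,.005),np.radians(17.6-90)))
E
```

```text
[ 0.50400295 -0.36702124  0.19880147] (array([  2.2,  -0.8, 193.8]), array([0. , 0.1, 0.3]))
```

Emit:
jog_arm([
  [[2, -1, 15, 0, 0, 0.3, 1], [2, -1, 40, 0, 0, 0.3, 1], [2, -1, 70, 0, 0, 0.3, 1], [2, -1, 100, 0, 0, 0.3, 1], [2, -1, 130, 0, 0, 0.3, 1], [2, -1, 155, 0, 0, 0.3, 1], [2, -1, 175, 0, 0, 0.3, 1], [2, -1, 187, 0, 0, 0.3, 1], [2, -1, 193, 0, 0, 0.3, 1], [2, -1, 194, 0, 0, 0.3, 1], [2, -1, 194, 0, 0, 0.3, 1]],
])

```text
clock: 2.12
tcp_pos: [0.5053, -0.3688, 0.0054]
tcp_rot: [-0.0, 0.807, -0.591, -0.001]
wrist_force: [0.1, -0.2, -0.1]
width: 0.0852
```

```bash
python3 - <<'E'
from cell import r
import cv2
cv2.imwrite('pics/w2.png',r.get_image('wrist'))
print(r.observe()['tcp_pos'])
E
```

```text
[ 0.50581208 -0.36906545  0.00596292]
```

View pics/w2.png

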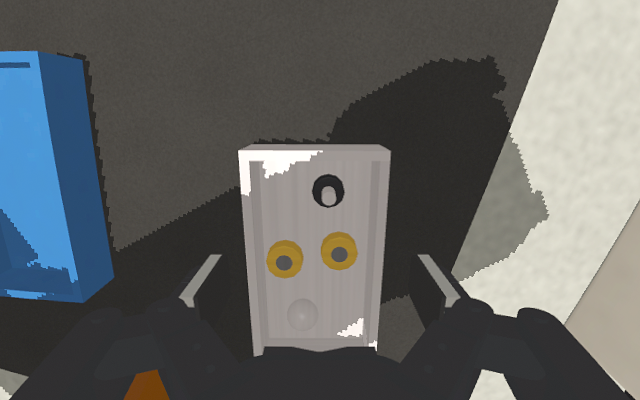

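The fingers straddle the dish with an even gap each side (dish edges at 250 and 385, pads at 220 and 420). I close on it now.

Emit:
jog_arm([
  [[0, 0, 0, 0, 0, 0, 0.6], [0, 0, 0, 0, 0, 0, 0.4], [0, 0, 0, 0, 0, 0, 0.3], [0, 0, 0, 0, 0, 0, 0.1], [0, 0, 0, 0, 0, 0, -0.2], [0, 0, 0, 0, 0, 0, -0.6], [0, 0, 0, 0, 0, 0, -0.6], [0, 0, 0, 0, 0, 0, -0.6]],
], newtons=50)

```text
clock: 2.83
tcp_pos: [0.5067, -0.3696, 0.0077]
tcp_rot: [-0.0, 0.807, -0.591, 0.001]
wrist_force: [-0.7, 0.6, 6.1]
width: 0.0584
```

Emit:
jog_arm([
  [[0, 0, -2, 0, 0, 0, -0.6], [0, 0, -6, 0, 0, 0, -0.6], [0, 0, -14, 0, 0, 0, -0.6], [0, 0, -24, 0, 0, 0, -0.6], [0, 0, -36, 0, 0, 0, -0.6], [0, 0, -48, 0, 0, 0, -0.6], [0, 0, -58, 0, 0, 0, -0.6], [0, 0, -66, 0, 0, 0, -0.6], [0, 0, -70, 0, 0, 0, -0.6], [0, 0, -70, 0, 0, 0, -0.6], [0, 0, -70, 0, 0, 0, -0.6]],
])

```text
clock: 3.75
tcp_pos: [0.5065, -0.3695, 0.0778]
tcp_rot: [-0.0, 0.807, -0.591, 0.001]
wrist_force: [-0.2, 1.2, -2.1]
width: 0.0588
```

```bash
python3 - <<'E'
from cell import r
import cv2
cv2.imwrite('pics/w3.png',r.get_image('wrist'))
s=r.observe();print(s['tcp_pos'],s['wrist_force'])
from h import *
print(toolmove(s,(.44,-.15,.135),np.radians(14-90)),toolmove(s,(.425,.0,.135),np.radians(11-90)),toolmove(s,(.48,.242,.135),np.radians(8.15-90)))
E
```

```text
[ 0.50626628 -0.3692843   0.07733544] [-0.40223563  1.05186797 -2.50518043]
(array([-229. ,   -3. ,  -57.7]), array([-0.1, -0. ,  3.5])) (array([-376.6,  -33.9,  -57.8]), array([-0.1, -0. ,  6.5])) (array([-590.7, -159.3,  -57.7]), array([-0.1, -0. ,  9.4]))
```

View pics/w3.png

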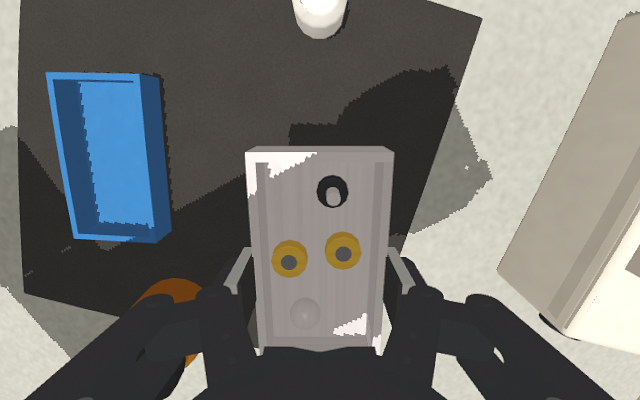

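The dish is held level and square, with the ball, both nuts and the screw inside. I carry it gently in arcs around the microscope.

Emit:
jog_arm([
  [[-3, 0, -6, 0, 0, 0, -0.6], [-11, 0, -14, 0, 0, 0, -0.6], [-25, 0, -24, 0, 0, 0.3, -0.6], [-44, 0, -34, 0, 0, 0.6, -0.6], [-66, -1, -44, 0, 0, 1, -0.6], [-90, -1, -52, 0, 0, 1.4, -0.6], [-114, -1, -58, 0, 0, 1.8, -0.6], [-138, -2, -58, 0, 0, 2.2, -0.6], [-162, -2, -58, 0, 0, 2.6, -0.6], [-186, -3, -58, 0, 0, 3, -0.6], [-208, -3, -58, 0, 0, 3.3, -0.6], [-229, -3, -58, 0, 0, 3.5, -0.6]],
])

```text
clock: 4.8
tcp_pos: [0.439, -0.1482, 0.1357]
tcp_rot: [-0.001, 0.788, -0.615, 0.0]
wrist_force: [0.8, 0.2, -1.8]
width: 0.0587
```

```bash
python3 - <<'E'
from cell import r
s=r.observe();print(s['tcp_pos'],s['wrist_force'],s['width'],s['qvel'])
from h import *
print(toolmove(s,(.425,.0,.135),np.radians(11-90)),toolmove(s,(.48,.242,.135),np.radians(8.15-90)))
E
```

```text
[ 0.43903388 -0.14820797  0.13567787] [ 0.82336442  0.18042544 -1.79794889] 0.058667201692429734 [ 0.37469659 -0.25653974 -0.36282392 -0.11380446  0.00092194  0.40759558]
(array([-147.2,  -22.4,    0.7]), array([-0.1,  0. ,  3.1])) (array([-368.6, -134.5,    0.9]), array([-0.1,  0. ,  5.9]))
```

Emit:
jog_arm([
  [[-22, -2, 0, 0, 0, 0.5, -0.6], [-44, -4, 0, 0, 0, 1, -0.6], [-66, -8, 0, 0, 0, 1.5, -0.6], [-88, -12, 0, 0, 0, 2, -0.6], [-110, -16, 0, 0, 0, 2.4, -0.6], [-132, -20, 0, 0, 0, 2.8, -0.6], [-153, -26, 0, 0, 0, 3.2, -0.6], [-174, -34, 0, 0, 0, 3.6, -0.6], [-195, -43, 0, 0, 0, 4, -0.6], [-215, -53, 0, 0, 0, 4.3, -0.6], [-234, -63, 0, 0, 0, 4.6, -0.6], [-253, -74, 0, 0, 0, 4.8, -0.6]],
])

```text
clock: 5.8
tcp_pos: [0.4486, 0.1166, 0.1363]
tcp_rot: [-0.001, 0.762, -0.648, 0.0]
wrist_force: [-0.1, 0.3, -2.0]
width: 0.0592
```

```bash
python3 - <<'E'
from cell import r
s=r.observe();print(s['tcp_pos'],s['wrist_force'],s['width'],s['qvel'])
from h import *
print(toolmove(s,(.482,.2425,.135),np.radians(8.15-90)))
E
```

```text
[0.44860565 0.11659216 0.13627964] [-0.1257437   0.26571116 -1.97072015] 0.05917027153951557 [ 0.54472467  0.22527281  0.3172172   0.08843835 -0.00331176  0.58065452]
(array([-118.9,  -53.3,    1.4]), array([-0.1,  0. ,  1.1]))
```

Emit:
jog_arm([
  [[-18, -9, 0, 0, 0, 0.2, -0.6], [-36, -18, 1, 0, 0, 0.5, -0.6], [-54, -27, 1, 0, 0, 0.8, -0.6], [-71, -35, 1, 0, 0, 1.1, -0.6], [-86, -42, 1, 0, 0, 1.1, -0.6], [-98, -48, 1, 0, 0, 1.1, -0.6], [-107, -52, 1, 0, 0, 1.1, -0.6], [-114, -55, 1, 0, 0, 1.1, -0.6], [-118, -57, 1, 0, 0, 1.1, -0.6], [-119, -58, 1, 0, 0, 1.1, -0.6], [-119, -58, 1, 0, 0, 1.1, -0.6], [-119, -58, 1, 0, 0, 1.1, -0.6]],
])

```text
clock: 6.8
tcp_pos: [0.4979, 0.188, 0.1354]
tcp_rot: [-0.011, 0.775, -0.631, -0.013]
wrist_force: [-0.3, -0.7, -2.6]
width: 0.0586
```

```bash
python3 - <<'E'
from cell import r
from h import *
import pickle
cv2.imwrite('pics/w4.png',r.get_image('wrist'))
s=r.observe();print(s['tcp_pos'],s['wrist_force'],s['width'])
pickle.dump(r.get_calibration('wrist'),open('w4.pkl','wb'))
print(toolmove(s,(.4872,.2432,.098),np.radians(8.15-90)))
E
```

```text
[0.49782071 0.18801367 0.13537707] [-0.27547895 -0.28360256 -1.82781254] 0.0588665615171387
(array([-54.9,  -0.8,  39.2]), array([0. , 1.9, 3.5]))
```

View pics/w4.png

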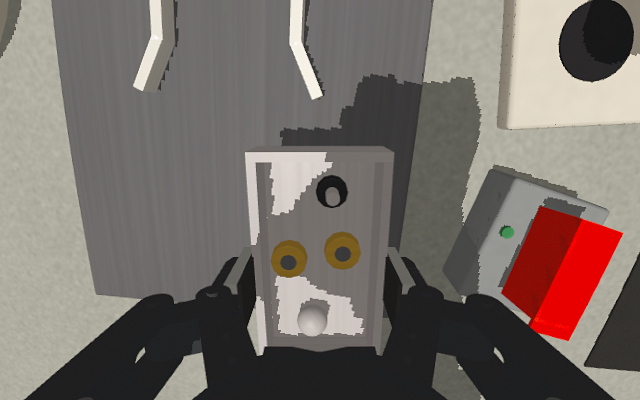

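The last joint has hit its range, so the tool stopped short at (0.498, 0.188) with 2° of tilt. The dish may go in either way round, so I turn the wrist half a turn the other way while moving sideways, away from the microscope.

Emit:
jog_arm([
  [[0, 2, 0, 0, 0, -1, -0.6], [-1, 4, -1, 0, 0, -4, -0.6], [-4, 6, -2, 0, 0, -9, -0.6], [-9, 8, -2, 0, 0, -15, -0.6], [-15, 8, -2, 0, 0, -21, -0.6], [-22, 8, -2, 0, 0, -27, -0.6], [-30, 8, -2, 0, 0, -33, -0.6], [-38, 8, -2, 0, 0, -39, -0.6], [-45, 8, -2, 0, 0, -45, -0.6], [-50, 8, -2, 0, 0, -51, -0.6], [-54, 8, -2, 0, 0, -57, -0.6], [-55, 8, -2, 0, 0, -63, -0.6]],
])

```text
clock: 7.85
tcp_pos: [0.4783, 0.2406, 0.1393]
tcp_rot: [-0.016, 0.991, -0.13, -0.005]
wrist_force: [0.3, -0.9, -2.5]
width: 0.0587
```

```bash
python3 - <<'E'
from cell import r
from h import *
s=r.observe();print(s['tcp_pos'],s['wrist_force'],s['width'],s['joint_pos'])
print(toolmove(s,(.4872,.2432,.137),np.radians(8.15+90)),toolmove(s,(.4872,.2432,.137),np.radians(8.15+30)))
E
```

```text
[0.4783122  0.24060121 0.1392957 ] [ 0.30628551 -0.93325241 -2.495768  ] 0.05866386083537853 [ 0.30896545  0.37529845 -0.37461956  0.8172498   0.0334927   2.14039996]
(array([ 8. , -4.7,  2.3]), array([  -2. ,   -1.1, -113.1])) (array([ 8. , -4.7,  2.3]), array([ -2. ,  -0. , -53.1]))
```

Emit:
jog_arm([
  [[1, -1, 0, -0.1, 0, -6, -0.6], [2, -1, 0, -0.2, -0.1, -12, -0.6], [3, -2, 1, -0.3, -0.2, -18, -0.6], [4, -2, 1, -0.4, -0.2, -24, -0.6], [5, -3, 1, -0.5, -0.3, -30, -0.6], [6, -3, 1, -0.6, -0.4, -36, -0.6], [7, -4, 1, -0.7, -0.4, -42, -0.6], [8, -5, 2, -0.9, -0.5, -48, -0.6], [8, -5, 2, -1, -0.5, -54, -0.6], [8, -5, 2, -1.1, -0.6, -60, -0.6], [8, -5, 2, -1.2, -0.6, -66, -0.6], [8, -5, 2, -1.3, -0.7, -72, -0.6]],
])

```text
clock: 8.85
tcp_pos: [0.4869, 0.2433, 0.1373]
tcp_rot: [-0.006, 0.877, 0.48, -0.002]
wrist_force: [-0.0, -0.1, -1.8]
width: 0.0589
```

```bash
python3 - <<'E'
from cell import r
from h import *
s=r.observe();print(s['tcp_pos'],s['wrist_force'],s['width'],s['joint_pos'])
print(toolmove(s,(.4872,.2432,.115),np.radians(8.15+90)))
E
```

```text
[0.4869146  0.24326151 0.13733093] [-0.00263817 -0.1248907  -1.81129454] 0.058864475724889155 [ 0.32116855  0.40111482 -0.33938555  0.83699719  0.01158069  0.88970564]
(array([ 0.1,  0.6, 22.3]), array([ -0.7,  -0.4, -40.7]))
```

Emit:
jog_arm([
  [[0, 1, 0, -0.1, 0, -6, -0.6], [0, 1, 1, -0.2, -0.1, -12, -0.6], [0, 1, 3, -0.3, -0.2, -18, -0.6], [0, 1, 6, -0.4, -0.2, -24, -0.6], [0, 1, 10, -0.5, -0.3, -30, -0.6], [0, 1, 14, -0.6, -0.3, -35, -0.6], [0, 1, 18, -0.7, -0.4, -39, -0.6], [0, 1, 21, -0.7, -0.4, -40.7, -0.6], [0, 1, 22, -0.7, -0.4, -40.7, -0.6], [0, 1, 22, -0.7, -0.4, -40.7, -0.6]],
])

```text
clock: 9.68
tcp_pos: [0.4871, 0.2428, 0.1151]
tcp_rot: [0.0, 0.655, 0.755, -0.0]
wrist_force: [-0.4, -0.3, -2.0]
width: 0.0586
```

```bash
python3 - <<'E'
from cell import r
from h import *
cv2.imwrite('pics/w5.png',r.get_image('wrist'))
cv2.imwrite('pics/s5.png',cv2.resize(r.get_image('scene')[60:260,260:560],None,fx=2.6,fy=2.6))
s=r.observe();print(s['tcp_pos'],s['wrist_force'],s['width'],s['joint_pos'])
print(toolmove(s,(.4872,.2432,.097),np.radians(8.15+90)))
E
```

```text
[0.4875231  0.24289693 0.1155016 ] [-0.00255518  0.76920392 -1.76821076] 0.05868255119297853 [ 3.26905592e-01  4.21881058e-01 -3.70930938e-01  7.77732261e-01
 -3.86266936e-04  1.85599719e-01]
(array([ 0.4, -0.3, 18.5]), array([ 0. ,  0. , -0.1]))
```

View pics/w5.png

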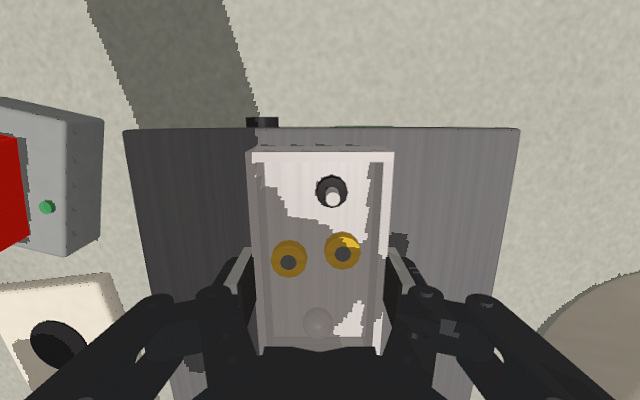

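View pics/s5.png

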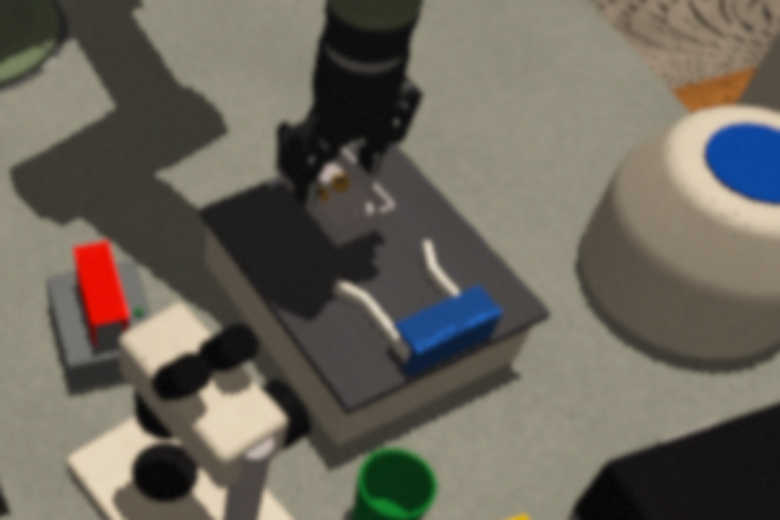

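The dish is level over the bare part of the deck and square to it, with all parts inside. I lower it gently.

Emit:
jog_arm([
  [[0, 0, 3, 0, 0, 0, -0.6], [0, 0, 8, 0, 0, 0, -0.6], [0, 0, 12, 0, 0, 0, -0.6], [0, 0, 15, 0, 0, 0, -0.6], [0, 0, 17, 0, 0, 0, -0.6], [0, 0, 18, 0, 0, 0, -0.6], [0, 0, 19, 0, 0, 0, -0.6], [0, 0, 20, 0, 0, 0, -0.6], [0, 0, 20.5, 0, 0, 0, -0.6], [0, 0, 21, 0, 0, 0, -0.6], [0, 0, 21.5, 0, 0, 0, -0.6]],
])

```text
clock: 10.7
tcp_pos: [0.4876, 0.2429, 0.0947]
tcp_rot: [0.0, 0.655, 0.755, 0.0]
wrist_force: [-4.3, -2.0, 8.5]
width: 0.0588
```

Emit:
jog_arm([
  [[0, 0, 0, 0, 0, 0, 0.4], [0, 0, 0, 0, 0, 0, 0.6], [0, 0, 0, 0, 0, 0, 1], [0, 0, 0, 0, 0, 0, 1], [0, 0, 0, 0, 0, 0, 1], [0, 0, -5, 0, 0, 0, 1], [0, 0, -15, 0, 0, 0, 1], [0, 0, -30, 0, 0, 0, 1], [0, 0, -48, 0, 0, 0, 1], [0, 0, -66, 0, 0, 0, 1], [0, 0, -80, 0, 0, 0, 1], [0, 0, -85, 0, 0, 0, 1]],
])

```text
clock: 11.7
tcp_pos: [0.489, 0.2435, 0.183]
tcp_rot: [0.001, 0.655, 0.755, 0.002]
wrist_force: [0.7, -0.2, 0.7]
width: 0.0854
```

```bash
python3 - <<'E'
from cell import r
from h import *
import pickle
s=r.observe();cv2.imwrite('pics/w6.png',r.get_image('wrist'))
pickle.dump(r.get_calibration('wrist'),open('w6.pkl','wb'))
s=r.observe();print(s['tcp_pos'],s['wrist_force'],s['width'])
E
```

```text
[0.48910547 0.24351017 0.18274485] [ 0.44643639 -0.70301482  1.19070286] 0.08551058899840595
```

View pics/w6.png

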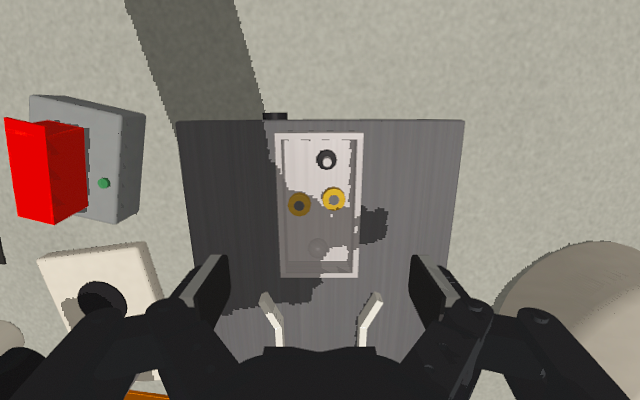

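```bash
python3 - <<'E'
from h import *
import pickle
np.set_printoptions(precision=4,suppress=True)
c=pickle.load(open('w6.pkl','rb'))
y=np.radians(8.15);S=lambda P:(P[:,:2]-[.5486,.252])@np.array([[np.cos(y),-np.sin(y)],[np.sin(y),np.cos(y)]])
P=onz(c,[(275,133),(363,133),(357,277.5),(280.5,277.5)],.114); print(S(P),S(P).mean(0),P.mean(0)); d=P[2]-P[1]+P[3]-P[0]; print('yaw',np.degrees(np.arctan2(d[1],d[0])))
print('guides',S(onz(c,[(264,293),(381,293)],.104)))
print('deck rear',S(onz(c,[(176,122),(465,122)],.09)))
E
```

```text
[[-0.1187 -0.0303]
 [-0.1187  0.0287]
 [-0.0094  0.0286]
 [-0.0094 -0.0306]] [-0.064  -0.0009] [0.4853 0.242  0.114 ]
yaw 8.047935644170906
guides [[ 0.0112 -0.0463]
 [ 0.0112  0.0505]]
deck rear [[-0.1256 -0.1076]
 [-0.1256  0.1083]]
```

```bash
cat >> h.py <<'E'
def W(x,y,z=None):
    a=np.radians(8.15); return (.5486+x*np.cos(a)-y*np.sin(a), .252+x*np.sin(a)+y*np.cos(a), z)
E
python3 - <<'E'
from cell import r
from h import *
s=r.observe()
for x,z in((-.142,.183),(-.142,.097)): print(toolmove(s,W(x,.0,z),np.radians(98.15)))
E
```

```text
(array([ -0.1, -81.9,  -0.7]), array([ 0.3, -0. , -0. ]))
(array([ -0.2, -82.4,  85.3]), array([ 0.3, -0. , -0. ]))
```

Emit:
jog_arm([
  [[0, -10, 0, 0, 0, 0, 0.3], [0, -32, 0, 0, 0, 0, 0], [0, -56, 0, 0, 0, 0, 0], [0, -76, 0, 0, 0, 0, 0], [0, -82, 4, 0.3, 0, 0, 0], [0, -82, 18, 0.3, 0, 0, 0], [0, -82, 36, 0.3, 0, 0, 0], [0, -82, 54, 0.3, 0, 0, 0], [0, -82, 70, 0.3, 0, 0, 0], [0, -82, 80, 0.3, 0, 0, 0], [0, -82, 85, 0.3, 0, 0, 0], [0, -82, 85, 0.3, 0, 0, 0]],
])

```text
clock: 12.75
tcp_pos: [0.4072, 0.2316, 0.0958]
tcp_rot: [-0.001, 0.655, 0.755, -0.001]
wrist_force: [-0.2, -0.1, 0.9]
width: 0.0429
```

```bash
python3 - <<'E'
from cell import r
from h import *
cv2.imwrite('pics/w7.png',r.get_image('wrist'))
cv2.imwrite('pics/s7.png',cv2.resize(r.get_image('scene')[60:260,260:560],None,fx=2.6,fy=2.6))
s=r.observe();print(s['tcp_pos'],s['wrist_force'],s['width'])
for x,z in((-.13,.097),(-.003,.097),): print(toolmove(s,W(x,.0,z),np.radians(98.15)))
E
```

```text
[0.40836723 0.23205684 0.09728593] [0.03115695 0.45516614 0.13100451] 0.042778654370445084
(array([-0.1, 11.6,  0.3]), array([-0. , -0. , -0.1]))
(array([ -0. , 138.6,   0.3]), array([-0. , -0. , -0.1]))
```

View pics/w7.png

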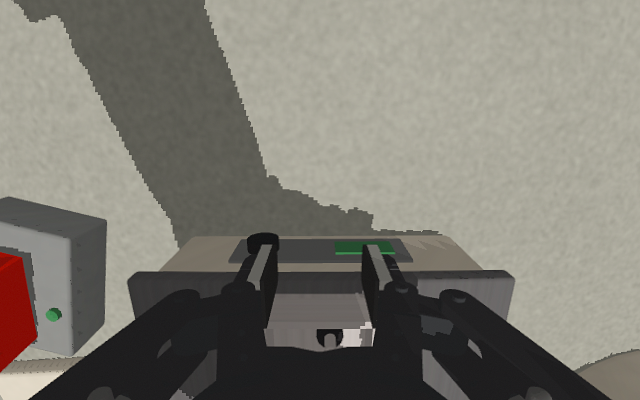

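View pics/s7.png

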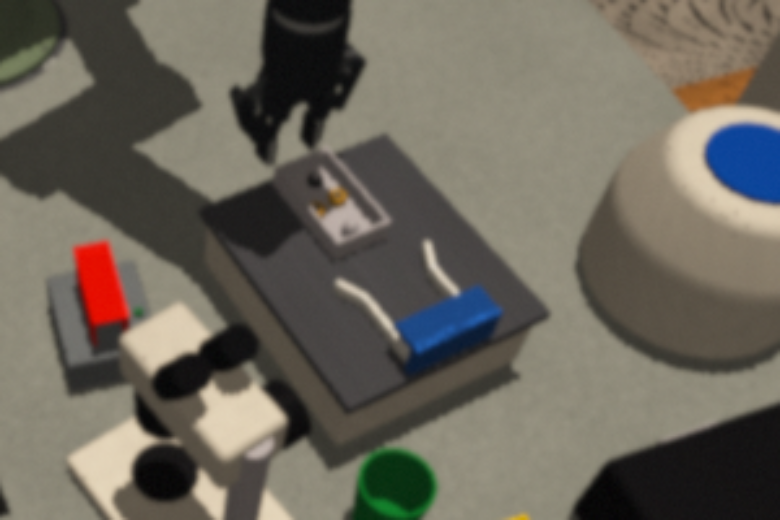

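The fingers stand just behind the dish's rear end, spread evenly about its centre line. I push slowly.

Emit:
jog_arm([
  [[0, 4, 0, 0, 0, 0, 0], [0, 8, 0, 0, 0, 0, 0], [0, 12, 0, 0, 0, 0, 0], [0, 16, 0, 0, 0, 0, 0], [0, 22, 0, 0, 0, 0, 0], [0, 29, 0, 0, 0, 0, 0], [0, 37, 0, 0, 0, 0, 0], [0, 45, 0, 0, 0, 0, 0], [0, 53, 0, 0, 0, 0, 0], [0, 61, 0, 0, 0, 0, 0], [0, 68, 0, 0, 0, 0, 0], [0, 74, 0, 0, 0, 0, 0]],
])

```text
clock: 13.85
tcp_pos: [0.4827, 0.2426, 0.0972]
tcp_rot: [-0.0, 0.655, 0.755, 0.0]
wrist_force: [-2.3, 0.2, 1.3]
width: 0.043
```

```bash
python3 - <<'E'
from cell import r
from h import *
cv2.imwrite('pics/s8.png',cv2.resize(r.get_image('scene')[60:260,260:560],None,fx=2.6,fy=2.6))
s=r.observe();print(s['tcp_pos'],s['wrist_force'],s['width'])
for x,z in((-.003,.097),): print(toolmove(s,W(x,.0,z),np.radians(98.15)))
E
```

```text
[0.48397586 0.24277526 0.0973304 ] [ 1.23487651 -0.33031323 -1.22526583] 0.042565890281624164
(array([ 0.1, 62.3,  0.4]), array([ 0.1, -0. , -0.1]))
```

View pics/s8.png

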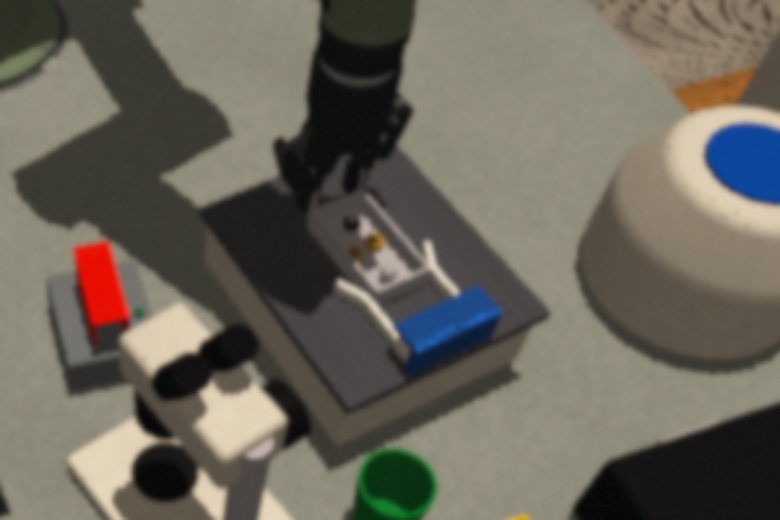

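The dish is straight and entering the flare. I continue slowly towards the stop.

Emit:
jog_arm([
  [[0, 3, 0, 0, 0, 0, 0], [0, 8, 0, 0, 0, 0, 0], [0, 14, 0, 0, 0, 0, 0], [0, 20, 0, 0, 0, 0, 0], [0, 26, 0, 0, 0, 0, 0], [0, 32, 0, 0, 0, 0, 0], [0, 38, 0, 0, 0, 0, 0], [0, 43, 0, 0, 0, 0, 0], [0, 47, 0, 0, 0, 0, 0], [0, 51, 0, 0, 0, 0, 0], [0, 54, 0, 0, 0, 0, 0], [0, 56, 0, 0, 0, 0, 0]],
])

```text
clock: 14.9
tcp_pos: [0.5398, 0.2507, 0.0974]
tcp_rot: [0.0, 0.656, 0.755, 0.001]
wrist_force: [-1.7, 0.0, 0.6]
width: 0.0428
```

```bash
python3 - <<'E'
from cell import r
from h import *
s=r.observe();print(s['tcp_pos'],s['wrist_force'],s['width'])
for x,z in((-.003,.097),): print(toolmove(s,W(x,.0,z),np.radians(98.15)))
E
```

```text
[0.53979838 0.25067648 0.0974172 ] [-1.678179    0.04540357  0.58645174] 0.04275743397607777
(array([0.1, 5.9, 0.4]), array([ 0.1, -0. , -0.1]))
```

Emit:
jog_arm([
  [[0, 2, 0, 0, 0, 0, 0], [0, 4, 0, 0, 0, 0, 0], [0, 5, 0, 0, 0, 0, 0], [0, 6, 0, 0, 0, 0, 0], [0, 7, 0, 0, 0, 0, 0], [0, 8, 0, 0, 0, 0, 0]],
])

```text
clock: 15.4
tcp_pos: [0.5477, 0.2518, 0.0974]
tcp_rot: [0.0, 0.656, 0.755, 0.001]
wrist_force: [-1.1, -0.3, 0.6]
width: 0.0425
```

Emit:
jog_arm([
  [[0, 1, 0, 0, 0, 0, 0], [0, 2, 0, 0, 0, 0, 0], [0, 3, 0, 0, 0, 0, 0], [0, 4, 0, 0, 0, 0, 0]],
])

```text
clock: 15.73
tcp_pos: [0.5487, 0.2519, 0.0974]
tcp_rot: [-0.001, 0.655, 0.755, -0.001]
wrist_force: [-12.1, -1.6, 9.7]
width: 0.0428
```

```bash
python3 - <<'E'
from cell import r
from h import *
t=r.get_image('top'); cv2.imwrite('pics/t9.png',cv2.resize(t[140:310,180:350],None,fx=3.4,fy=3.4))
cv2.imwrite('pics/s9.png',cv2.resize(r.get_image('scene')[60:260,260:560],None,fx=2.6,fy=2.6))
s=r.observe();print(s['tcp_pos'],s['wrist_force'],s['width'])
E
```

```text
[0.54867296 0.2519046  0.09736353] [-10.3959828   -2.34117469   7.58074132] 0.042588025304289574
```

View pics/s9.png

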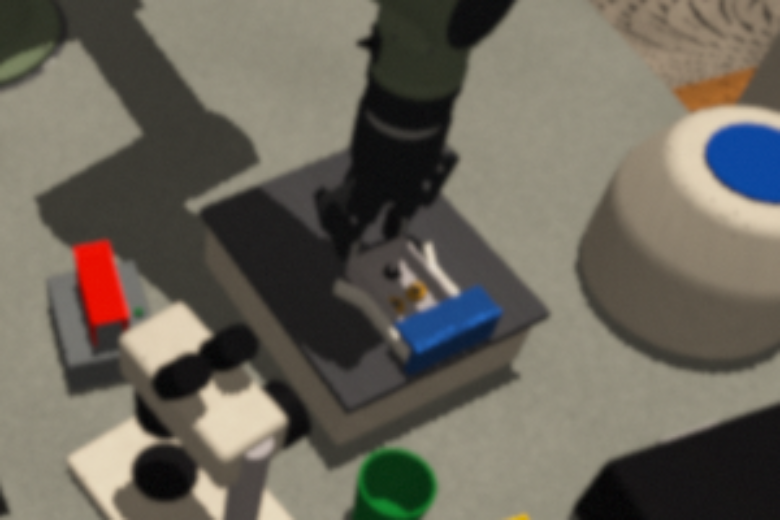

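The force rose to 12 N exactly where the stop is expected. I back off, rise and check.

Emit:
jog_arm([
  [[0, -4, 0, 0, 0, 0, 0], [0, -14, 0, 0, 0, 0, 0], [0, -30, -3, 0, 0, 0, 0], [0, -45, -15, 0, 0, 0, 0], [0, -55, -35, 0, 0, 0, 0], [0, -55, -60, 0, 0, 0, 0], [0, -45, -85, 0, 0, 0, 0], [0, -30, -110, 0, 0, 0, 0], [0, -15, -125, 0, 0, 0, 0], [0, 0, -130, 0, 0, 0, 0], [0, 0, -130, 0, 0, 0, 0]],
])

```text
clock: 16.75
tcp_pos: [0.5534, 0.2526, 0.2298]
tcp_rot: [0.001, 0.656, 0.755, 0.002]
wrist_force: [-0.7, -0.0, -0.1]
width: 0.0429
```

```bash
python3 - <<'E'
from cell import r
from h import *
import pickle
r.observe();cv2.imwrite('pics/w10.png',r.get_image('wrist'))
pickle.dump(r.get_calibration('wrist'),open('w10.pkl','wb'))
s=r.observe();print(s['tcp_pos'],s['wrist_force'],s['width'])
E
```

```text
[0.55111064 0.25219869 0.22820116] [-0.71469128  0.30524583 -0.60897248] 0.042555872871737205
```

View pics/w10.png

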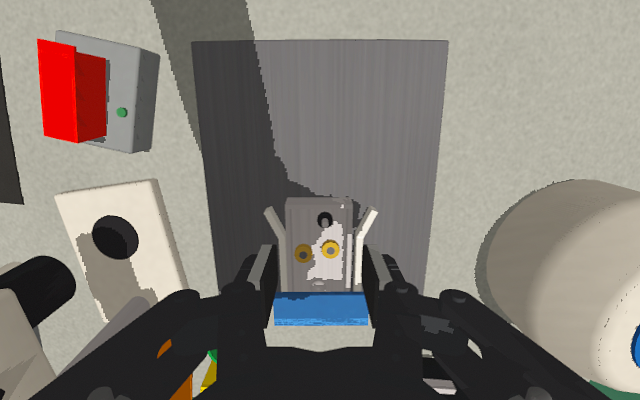

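```bash
python3 - <<'E'
from h import *
import pickle
np.set_printoptions(precision=4,suppress=True)
c=pickle.load(open('w10.pkl','rb'))
y=np.radians(8.15);S=lambda P:(P[:,:2]-[.5486,.252])@np.array([[np.cos(y),-np.sin(y)],[np.sin(y),np.cos(y)]])
print('dish rear corners',S(onz(c,[(286,198),(352,198)],.114)))
print('bar front edge',S(onz(c,[(274,293),(369,293)],.126)))
print('guides tips',S(onz(c,[(269,209),(373,209)],.104)),'deck rear',S(onz(c,[(192,41),(448,41)],.09)))
im=cv2.imread('pics/w10.png');cv2.imwrite('pics/w10c.png',cv2.resize(im[185:335,250:390],None,fx=4,fy=4,interpolation=cv2.INTER_CUBIC))
cv2.imwrite('pics/w10d.png',cv2.resize(im[20:170,20:180],None,fx=4,fy=4,interpolation=cv2.INTER_CUBIC))
E
```

```text
dish rear corners [[ 0.0016 -0.0295]
 [ 0.0017  0.0276]]
bar front edge [[ 0.0883 -0.0421]
 [ 0.0883  0.0446]]
guides tips [[ 0.0148 -0.0465]
 [ 0.0149  0.0481]] deck rear [[-0.1285 -0.1074]
 [-0.1284  0.1073]]
```

View pics/w10c.png

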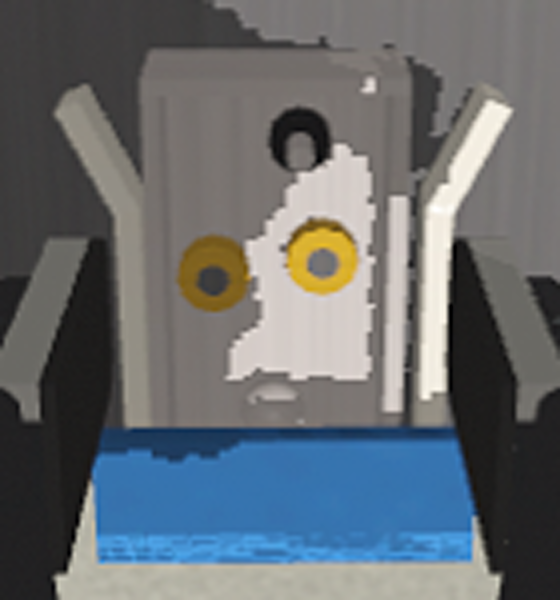

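View pics/w10d.png

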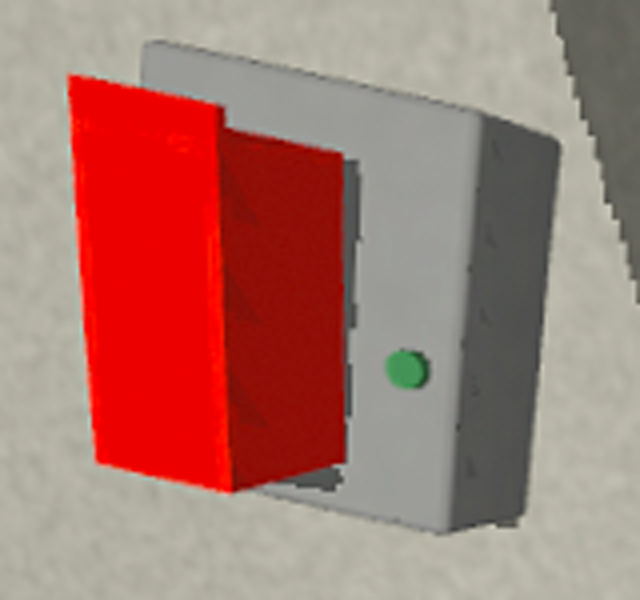

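```bash
python3 - <<'E'
from h import *
import pickle
np.set_printoptions(precision=4,suppress=True)
c=pickle.load(open('w10.pkl','rb'))
y=np.radians(8.15);S=lambda P:(P[:,:2]-[.5486,.252])@np.array([[np.cos(y),-np.sin(y)],[np.sin(y),np.cos(y)]])
print('rim',S(onz(c,[(286,205),(352,205)],.114)),'base',S(onz(c,[(287,197),(351,197)],.09)))
print(S(np.array(W(0,0,0))[None]), S(np.array([[.5487,.2519,0]])))
E
```

```text
rim [[ 0.008  -0.0297]
 [ 0.008   0.0278]] base [[ 0.0074 -0.0312]
 [ 0.0074  0.0293]]
[[0. 0.]] [[ 0.0001 -0.0001]]
```

The dish's rear edge is at own x +7.5 to +8 mm, where home is +8. It sits 1 mm off centre, straight, and holds both nuts, the screw and the ball at (319,283). The guard's lip is on the robot side, so its hinge is at the far end. Next I locate the box closely.

```bash
python3 - <<'E'
from cell import r
from h import *
import pickle
np.set_printoptions(precision=4,suppress=True)
c=pickle.load(open('w10.pkl','rb'))
f=lambda L:np.array(L)/4+[20,20]
P=onz(c,f([(145,42),(480,112),(445,530)]),.045);print('box',P,np.linalg.norm(np.diff(P,axis=0),axis=1))
P=onz(c,f([(68,75),(222,105),(232,490),(97,462)]),.088);print('guard',P,np.linalg.norm(np.diff(P,axis=0),axis=1))
ct=r.get_calibration('top')
g=lambda L:np.array(L)/3.4+[180,140]
print('foot',onz(ct,g([(430,10),(468,230),(612,203)]),.022)); print('head',onz(ct,g([(500,105),(578,90)]),.2),onz(ct,g([(500,105),(578,90)]),.15))
s=r.observe();print(toolmove(s,(.43,.008,.2),np.radians(84.5)))
E
```

```text
box [[ 0.4347 -0.0297  0.045 ]
 [ 0.4422  0.0574  0.045 ]
 [ 0.5477  0.0472  0.045 ]] [0.0874 0.106 ]
guard [[ 0.4489 -0.0125  0.088 ]
 [ 0.4518  0.0236  0.088 ]
 [ 0.5359  0.0214  0.088 ]
 [ 0.5335 -0.0121  0.088 ]] [0.0362 0.0842 0.0336]
foot [[ 0.7655  0.0988  0.022 ]
 [ 0.5841  0.0502  0.022 ]
 [ 0.6165 -0.0621  0.022 ]]
head [[ 0.6355  0.0297  0.2   ]
 [ 0.6513 -0.0234  0.2   ]] [[ 0.6507  0.031   0.15  ]
 [ 0.6672 -0.0246  0.15  ]]
(array([-224.8, -154.2,   28.1]), array([-0. , -0. , 13.6]))
```

Emit:
jog_arm([
  [[-8, -6, 0, 0, 0, 0, 0], [-28, -20, 2, 0, 0, 2, 0.2], [-54, -37, 5, 0, 0, 4, 0.5], [-80, -55, 8, 0, 0, 6, 0.5], [-106, -73, 11, 0, 0, 8, 0.5], [-132, -91, 15, 0, 0, 10, 0.5], [-158, -109, 19, 0, 0, 12, 0.5], [-183, -126, 23, 0, 0, 13.6, 0.5], [-205, -141, 26, 0, 0, 13.6, 0.5], [-219, -151, 28, 0, 0, 13.6, 0.5], [-225, -154, 28, 0, 0, 13.6, 0.5], [-225, -154, 28, 0, 0, 13.6, 0.5]],
])

```text
clock: 17.8
tcp_pos: [0.4284, 0.0069, 0.1996]
tcp_rot: [-0.001, 0.741, 0.671, -0.0]
wrist_force: [-0.2, 0.4, -0.2]
width: 0.064
```

```bash
python3 - <<'E'
from cell import r
from h import *
import pickle
r.observe();im=r.get_image('wrist')
cv2.imwrite('pics/w11.png',im)
pickle.dump(r.get_calibration('wrist'),open('w11.pkl','wb'))
s=r.observe();print(s['tcp_pos'],s['wrist_force'],s['width'],s['joint_pos'])
E
```

```text
[0.42936064 0.00769775 0.19986599] [0.0671564  0.24858276 0.45040468] 0.06400041129236123 [-0.15511415  0.13101909 -0.53444173  0.90629819  0.00111492 -0.05719183]
```

View pics/w11.png

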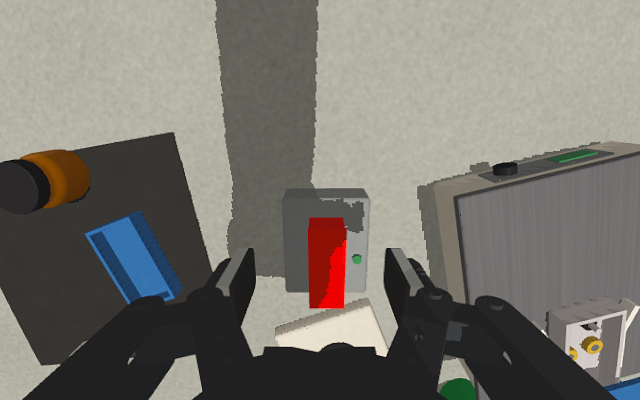

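```bash
python3 - <<'E'
from h import *
import pickle
np.set_printoptions(precision=4,suppress=True)
c=pickle.load(open('w11.pkl','rb'));im=cv2.imread('pics/w11.png')
hsv=cv2.cvtColor(im,cv2.COLOR_BGR2HSV)
red=(((hsv[...,0]<6)|(hsv[...,0]>174))&(hsv[...,1]>180)&(hsv[...,2]>60)).astype(np.uint8)*255
red[:, :280]=0; red[:,380:]=0
print(rect(c,red,.088)[0])
cv2.imwrite('pics/w11c.png',cv2.resize(im[180:330,260:400],None,fx=4,fy=4,interpolation=cv2.INTER_CUBIC))
E
```

```text
((492.4452209472656, 7.65715217590332), (33.751007080078125, 92.05323791503906), 84.31060791015625)
```

View pics/w11c.png

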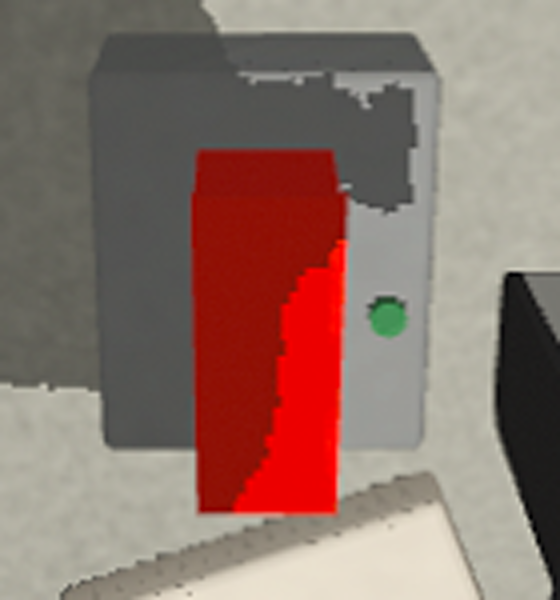

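```bash
python3 - <<'E'
from h import *
import pickle
np.set_printoptions(precision=4,suppress=True)
c=pickle.load(open('w11.pkl','rb'))
f=lambda L:np.array(L)/4+[260,180]
P=onz(c,f([(93,74),(437,80),(424,447),(106,449)]),.045);print('box',P,np.linalg.norm(np.diff(P,axis=0,append=P[:1]),axis=1),P.mean(0))
d=P[2]-P[1]+P[3]-P[0]; print('yaw',np.degrees(np.arctan2(d[1],d[0])))
P=onz(c,f([(192,193),(347,195),(338,513),(200,513)]),.088);print('guard',P,np.linalg.norm(np.diff(P,axis=0,append=P[:1]),axis=1),P.mean(0))
d=P[2]-P[1]+P[3]-P[0]; print('yaw',np.degrees(np.arctan2(d[1],d[0])))
E
```

```text
box [[ 0.437  -0.0299  0.045 ]
 [ 0.4469  0.0559  0.045 ]
 [ 0.5524  0.0472  0.045 ]
 [ 0.5444 -0.0405  0.045 ]] [0.0864 0.1058 0.0881 0.1079] [0.4952 0.0082 0.045 ]
yaw -5.187106895991867
guard [[ 0.4546 -0.0053  0.088 ]
 [ 0.4584  0.0287  0.088 ]
 [ 0.5403  0.0208  0.088 ]
 [ 0.537  -0.0123  0.088 ]] [0.0342 0.0823 0.0333 0.0827] [0.4976 0.008  0.088 ]
yaw -5.177641792341931
```

```bash
python3 - <<'E'
from cell import r
from h import *
s=r.observe();print(toolmove(s,(.4715,.0097,.12),np.radians(84.7)),toolmove(s,(.4715,.0097,.055),np.radians(84.7)))
E
```

```text
(array([ 6. , 41.8, 79.8]), array([-0.1, -0.1, -0.3])) (array([  5.9,  41.9, 144.8]), array([-0.1, -0.1, -0.3]))
```

Emit:
jog_arm([
  [[2, 12, 10, 0, 0, 0, 0.5], [4, 28, 30, 0, 0, 0, 0.5], [6, 40, 55, 0, 0, -0.3, 0.5], [6, 42, 80, 0, 0, -0.3, 0.5], [6, 42, 102, 0, 0, -0.3, 0.5], [6, 42, 120, 0, 0, -0.3, 0.5], [6, 42, 134, 0, 0, -0.3, 0.5], [6, 42, 142, 0, 0, -0.3, 0.5], [6, 42, 145, 0, 0, -0.3, 0.5], [6, 42, 145, 0, 0, -0.3, 0.5]],
])

```text
clock: 18.68
tcp_pos: [0.4715, 0.0104, 0.0544]
tcp_rot: [-0.001, 0.739, 0.674, -0.0]
wrist_force: [-0.5, 0.1, -0.1]
width: 0.0642
```

```bash
python3 - <<'E'
from cell import r
from h import *
import pickle
r.observe();im=r.get_image('wrist')
cv2.imwrite('pics/w12.png',im)
pickle.dump(r.get_calibration('wrist'),open('w12.pkl','wb'))
s=r.observe();print(s['tcp_pos'],s['wrist_force'],s['width'])
E
```

```text
[0.47202559 0.01016237 0.05507828] [-0.48430439 -0.1603141   0.41902869] 0.06412523507809442
```

View pics/w12.png

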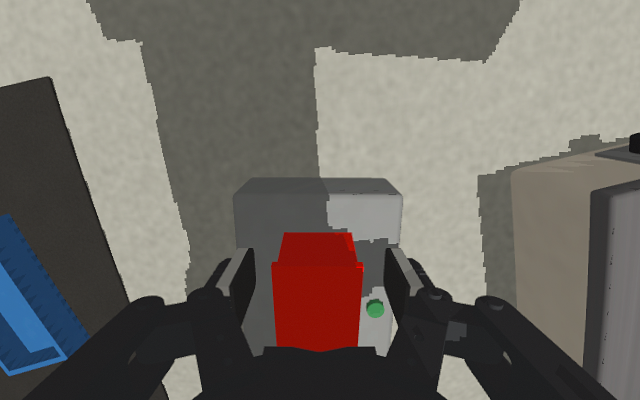

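The guard lies between the pads with even gaps. I pinch it and follow the arc.

Emit:
jog_arm([
  [[0, 0, 0, 0, 0, 0, 0.1], [0, 0, 0, 0, 0, 0, -0.2], [0, 0, 0, 0, 0, 0, -0.6], [0, 0, 0, 0, 0, 0, -0.8], [0, 0, 0, 0, 0, 0, -0.8], [0, 1, -3, 0, 0, 0, -0.8], [0, 3.2, -6.5, 0, 0, 0, -0.8], [0, 7, -12.5, 0, 0, 0, -0.8], [0, 11.5, -18, 0, 0, 0, -0.8], [0, 17, -23.5, 0, 0, 0, -0.8], [0, 22.5, -28, 0, 0, 0, -0.8], [0, 28.5, -32, 0, 0, 0, -0.8]],
], newtons=30)

```text
clock: 19.73
tcp_pos: [0.4988, 0.007, 0.0867]
tcp_rot: [-0.002, 0.739, 0.674, -0.002]
wrist_force: [-2.4, -5.2, -8.2]
width: 0.0334
```

```bash
python3 - <<'E'
from cell import r
from h import *
r.observe();im=r.get_image('wrist')
cv2.imwrite('pics/w13.png',im)
s=r.observe();print(s['tcp_pos'],s['wrist_force'],s['width'])
print(toolmove(s,(.4715,.0097,.055),np.radians(84.7)))
E
```

```text
[0.50041984 0.00680491 0.087557  ] [-4.59640698 -4.78071895 -1.29617439] 0.03373902774420993
(array([  0.2, -29. ,  32.6]), array([-0.1,  0. , -0. ]))
```

View pics/w13.png

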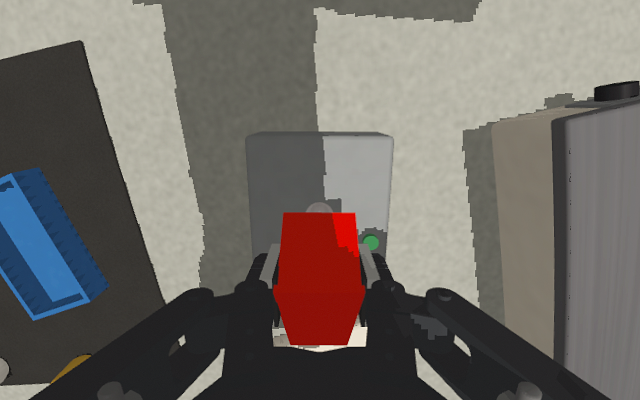

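Emit:
jog_arm([
  [[0, 3, -1.5, 0, 0, 0, -0.8], [0, 7, -3, 0, 0, 0, -0.8], [0, 13, -5, 0, 0, 0, -0.8], [0, 20, -7, 0, 0, 0, -0.8], [0, 27, -8, 0, 0, 0, -0.8], [0, 34, -8.5, 0, 0, 0, -0.8], [0, 41, -8, 0, 0, 0, -0.8], [0, 48, -7, 0, 0, 0, -0.8], [0, 52, -6, 0, 0, 0, -0.8], [0, 55, -5, 0, 0, 0, -0.8], [0, 55, -5, 0, 0, 0, -0.8]],
])

```text
clock: 20.7
tcp_pos: [0.5548, 0.0016, 0.0928]
tcp_rot: [-0.001, 0.739, 0.674, -0.002]
wrist_force: [-3.6, -4.1, 0.1]
width: 0.0337
```

```bash
python3 - <<'E'
from cell import r
from h import *
r.observe();im=r.get_image('wrist')
cv2.imwrite('pics/w14.png',im)
cv2.imwrite('pics/s14.png',cv2.resize(r.get_image('scene')[60:260,220:520],None,fx=2.6,fy=2.6))
s=r.observe();print(s['tcp_pos'],s['wrist_force'],s['width'])
E
```

```text
[0.55481493 0.00158192 0.09279619] [-3.90069098 -4.13780765 -1.7302739 ] 0.03390681611110328
```

View pics/w14.png

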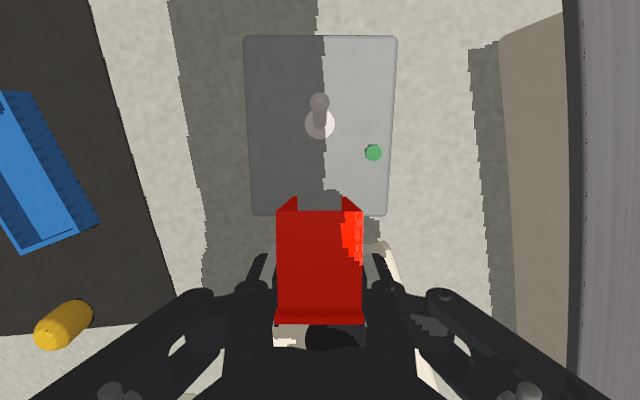

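View pics/s14.png

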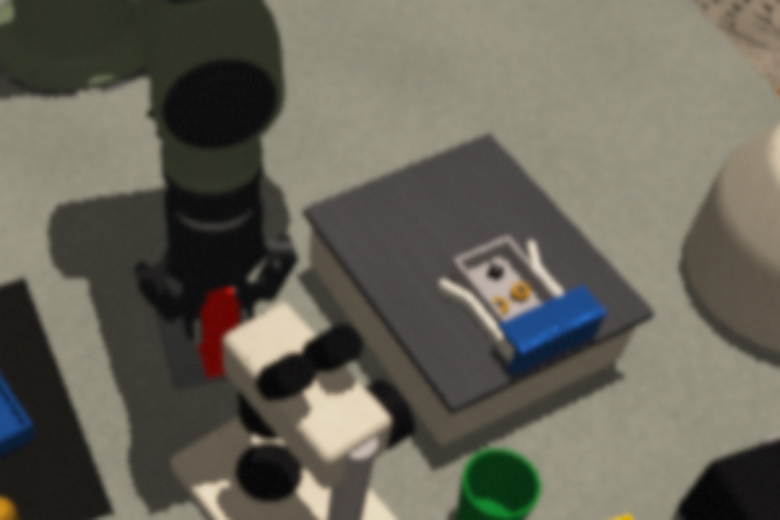

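The guard stands upright. The lever is exposed in the off position, with its tip at (319,100), and the dish is still home. I release the guard and rise.

Emit:
jog_arm([
  [[0, 0, 0, 0, 0, 0, -0.1], [0, 0, 0, 0, 0, 0, 0.2], [0, 0, 0, 0, 0, 0, 0.5], [0, 0, 0, 0, 0, 0, 0.5], [0, 0, -6, 0, 0, 0, 0.5], [0, 0, -20, 0, 0, 0, 0.5], [0, 0, -42, 0, 0, 0, 0.5], [0, 0, -66, 0, 0, 0, 0.5], [0, 0, -84, 0, 0, 0, 0.5], [0, -6, -92, 0, 0, 0, 0.5], [0, -20, -94, 0, 0, 0, 0.3], [0, -42, -94, 0, 0, 0, 0]],
])

```text
clock: 21.8
tcp_pos: [0.5146, 0.0054, 0.1879]
tcp_rot: [-0.0, 0.739, 0.674, -0.0]
wrist_force: [0.6, -0.3, -0.5]
width: 0.0447
```

```bash
python3 - <<'E'
from cell import r
from h import *
import pickle
r.observe();im=r.get_image('wrist')
cv2.imwrite('pics/w15.png',im);pickle.dump(r.get_calibration('wrist'),open('w15.pkl','wb'))
s=r.observe();print(s['tcp_pos'],s['wrist_force'],s['width'])
E
```

```text
[0.5082632  0.00639031 0.18673238] [-4.42765932  1.09546662 -0.7935016 ] 0.042528924364408985
```

View pics/w15.png

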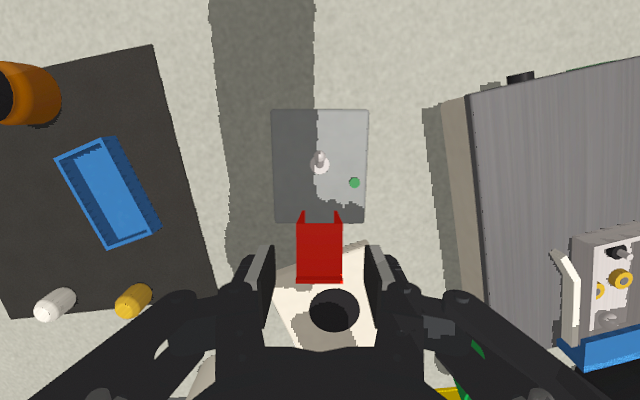

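```bash
python3 - <<'E'
from cell import r
from h import *
import pickle
c=pickle.load(open('w15.pkl','rb'));s=r.observe()
b=onz(c,[(319,164)],.046)[0];t=onz(c,[(320,154)],.078)[0];P=onz(c,[(271,110),(368,110),(364,222),(275,222)],.045);print(b,t,P.mean(0))
u=np.array([.9957,-.092]);n=np.array([.092,.9957])
B=b[:2]+.005*u   # box centre per lever base
print('box',B)
for x,z in((-.05,.187),(-.05,.06),(-.009,.06)):
    print(toolmove(s,(*(B+x*u),z),np.radians(84.7)))
E
```

```text
[0.48140271 0.00785116 0.046     ] [0.46831051 0.00992828 0.078     ] [0.48593703 0.00789417 0.045     ]
box [0.48638121 0.00739116]
(array([ -1. , -71.9,   0.3]), array([-0.5,  0. ,  0. ]))
(array([ -1. , -70.8, 127.3]), array([-0.5,  0. ,  0. ]))
(array([ -1. , -29.9, 127. ]), array([-0.5,  0. ,  0. ]))
```

Emit:
jog_arm([
  [[0, -10, 0, 0, 0, 0, -0.3], [-1, -28, 0, 0, 0, 0, -0.7], [-1, -48, 0, 0, 0, 0, -1], [-1, -62, 4, 0, 0, 0, -1], [-1, -67, 20, 0, 0, 0, -1], [-1, -67, 45, 0, 0, 0, -1], [-1, -67, 70, 0, 0, 0, -1], [-1, -67, 93, 0, 0, 0, -1], [-1, -67, 111, 0, 0, 0, -1], [-1, -67, 122, 0, 0, 0, -1], [-1, -67, 126, 0, 0, 0, -1], [-1, -67, 126, 0, 0, 0, -1]],
])

```text
clock: 22.85
tcp_pos: [0.4391, 0.0119, 0.0604]
tcp_rot: [-0.004, 0.739, 0.674, -0.004]
wrist_force: [0.6, 0.5, -0.6]
width: 0.0003
```

```bash
python3 - <<'E'
from cell import r
from h import *
import pickle
r.observe();im=r.get_image('wrist')
cv2.imwrite('pics/w16.png',im);pickle.dump(r.get_calibration('wrist'),open('w16.pkl','wb'))
cv2.imwrite('pics/s16.png',cv2.resize(r.get_image('scene')[120:260,220:430],None,fx=3.7,fy=3.7))
s=r.observe();print(s['tcp_pos'],s['wrist_force'],s['width'])
E
```

```text
[0.44060093 0.0116543  0.06169743] [-0.22937902  0.46093087  0.53583142] 0.00016092080620113357
```

View pics/w16.png

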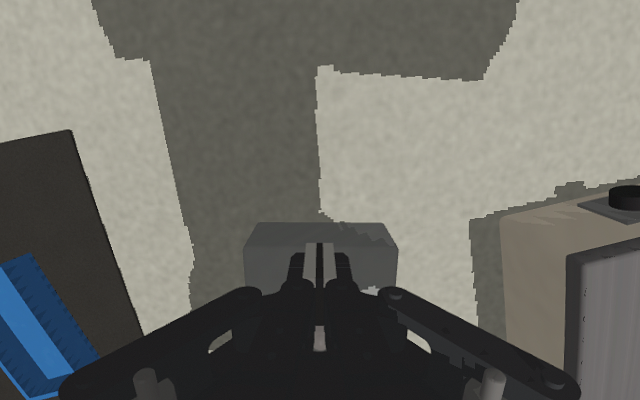

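View pics/s16.png

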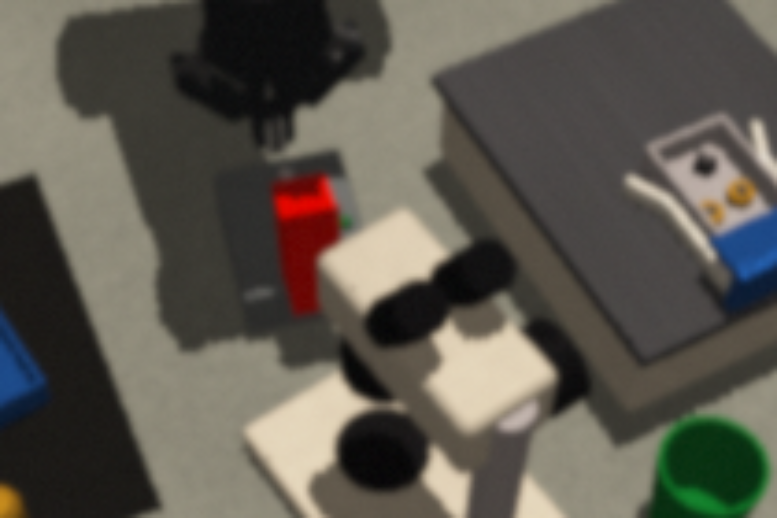

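The shut fingers are in line with the lever (column 319). I push it towards the hinge.

Emit:
jog_arm([
  [[0, 5, 1, 0, 0, 0, -1], [0, 10, 1, 0, 0, 0, -1], [0, 15, 1, 0, 0, 0, -1], [0, 20, 1, 0, 0, 0, -1], [0, 25, 1, 0, 0, 0, -1], [0, 30, 1, 0, 0, 0, -1], [0, 34, 1, 0, 0, 0, -1], [0, 38, 1, 0, 0, 0, -1], [0, 41, 1, 0, 0, 0, -1]],
])

```text
clock: 23.7
tcp_pos: [0.4816, 0.0079, 0.0603]
tcp_rot: [-0.003, 0.739, 0.674, -0.003]
wrist_force: [-2.0, 0.4, 0.5]
width: 0.0005
```

Emit:
jog_arm([
  [[0, 1.5, 0, 0, 0, 0, -1], [0, 3, 0, 0, 0, 0, -1], [0, 4, 0, 0, 0, 0, -1], [0, 5, 0, 0, 0, 0, -1]],
])

```text
clock: 24.03
tcp_pos: [0.4836, 0.0077, 0.0596]
tcp_rot: [-0.005, 0.739, 0.674, -0.005]
wrist_force: [-8.1, 0.4, 6.3]
width: 0.0001
```

The force jumped to 8 N, so the lever is against its end stop. I back off, rise and look.

Emit:
jog_arm([
  [[0, -4, 0, 0, 0, 0, -1], [0, -16, 0, 0, 0, 0, -1], [0, -32, 0, 0, 0, 0, -1], [0, -46, -6, 0, 0, 0, -1], [0, -50, -22, 0, 0, 0, -1], [0, -48, -46, 0, 0, 0, -1], [0, -42, -72, 0, 0, 0, -1], [0, -34, -98, 0, 0, 0, -1], [0, -28, -120, 0, 0, 0, -1], [0, -26, -130, 0, 0, 0, -1], [0, -26, -130, 0, 0, 0, -1], [0, -26, -130, 0, 0, 0, -1]],
])

```text
clock: 25.03
tcp_pos: [0.4603, 0.0099, 0.1903]
tcp_rot: [-0.004, 0.739, 0.674, -0.004]
wrist_force: [0.2, 0.4, -1.1]
width: 0.0001
```

```bash
python3 - <<'E'
from cell import r
from h import *
import pickle
r.observe();im=r.get_image('wrist')
cv2.imwrite('pics/w17.png',im);cv2.imwrite('pics/w17c.png',cv2.resize(im[150:320,240:410],None,fx=3.4,fy=3.4,interpolation=cv2.INTER_CUBIC));pickle.dump(r.get_calibration('wrist'),open('w17.pkl','wb'))
cv2.imwrite('pics/s17.png',r.get_image('scene'))
s=r.observe();print(s['tcp_pos'],s['wrist_force'],s['width'])
E
```

```text
[0.45875198 0.01012758 0.18895144] [-0.5227255   0.15282992  0.16506514] 5.8884532545144e-05
```

View pics/w17.png

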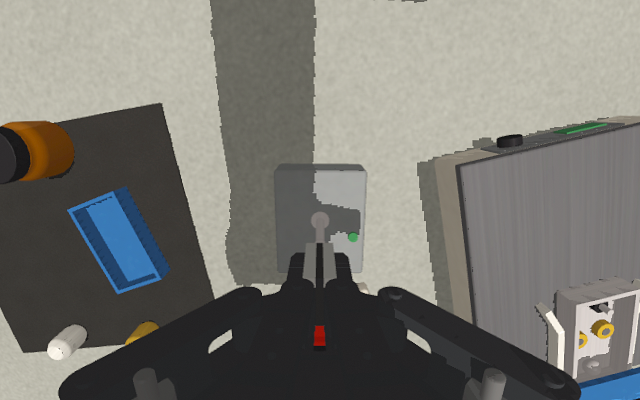

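View pics/w17c.png

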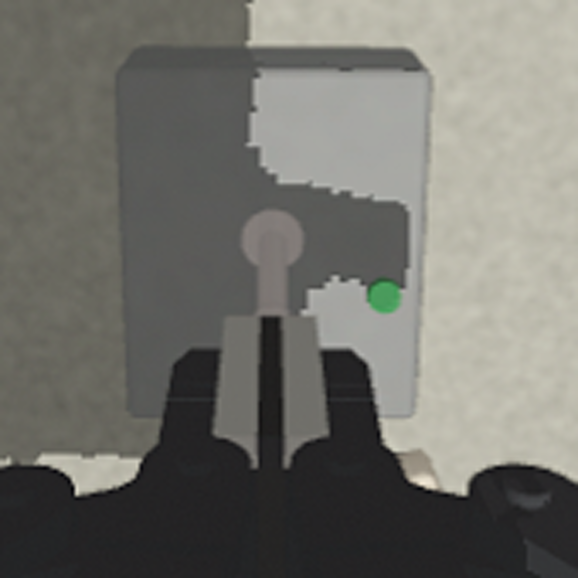

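View pics/s17.png

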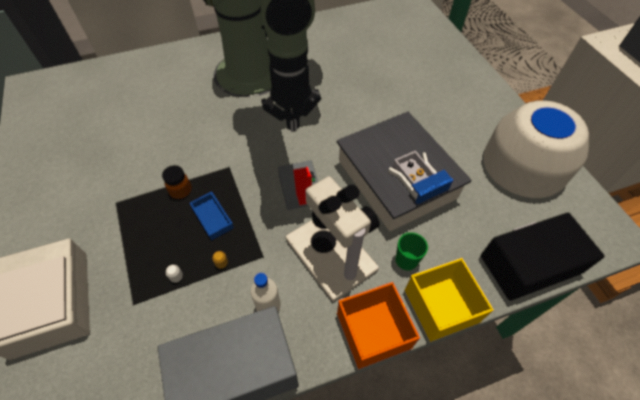

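The lever now leans towards the hinge, but the fingers hide its tip. I step aside to measure its lean.

Emit:
jog_arm([
  [[15, -5, -3, 0, 0, 0, -1], [40, -15, -8, 0, 0, 0, -1], [65, -22, -12, 0, 0, 0, -1], [80, -25, -15, 0, 0, 0, -1], [80, -25, -15, 0, 0, 0, -1], [80, -25, -15, 0, 0, 0, -1], [80, -25, -15, 0, 0, 0, -1]],
])

```text
clock: 25.72
tcp_pos: [0.4409, 0.0916, 0.2035]
tcp_rot: [-0.006, 0.739, 0.674, -0.006]
wrist_force: [0.0, -0.8, -1.1]
width: 0.0001
```

```bash
python3 - <<'E'
from cell import r
from h import *
import pickle
c=r.get_calibration('wrist');im=r.get_image('wrist');pickle.dump(c,open('w18.pkl','wb'))
cv2.imwrite('pics/w18.png',im);cv2.imwrite('pics/w18c.png',cv2.resize(im[130:330,150:350],None,fx=3,fy=3,interpolation=cv2.INTER_CUBIC))
s=r.observe();print(s['tcp_pos'],s['wrist_force'])
# expected tip/base pixels for box centre (.4935,.0075)
u=np.array([.9957,-.092]);B=np.array([.4935,.0075])
for q in(0,.6,.75,.9):
    a=q-.45;p=B+u*(-.005+.035*np.sin(a));print(q,proj(c,[[*p,.045+.035*np.cos(a)]]))
print('base',proj(c,[[*(B-.005*u),.045]]))
E
```

```text
[0.44108641 0.09139626 0.20355782] [-0.17377286  0.17363619 -0.44959449]
0 [[236.6983377  237.72369099]]
0.6 [[237.46717219 258.86665677]]
0.75 [[238.17658967 263.15571278]]
0.9 [[239.0508954  266.79190516]]
base [[245.47057279 239.83033851]]
```

View pics/w18c.png

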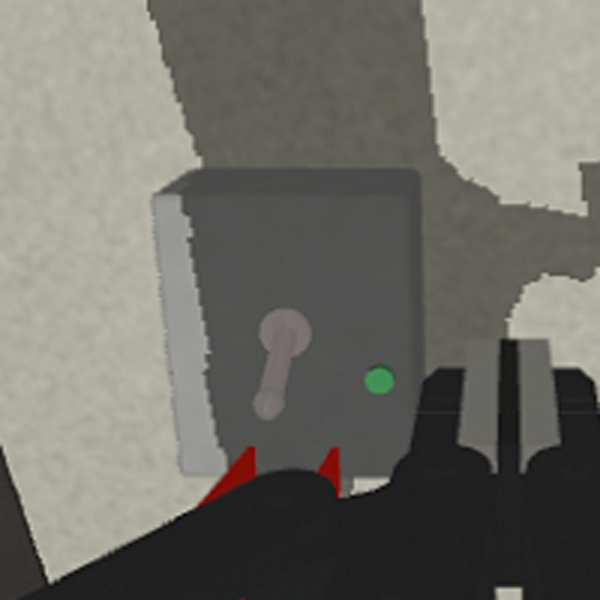

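View pics/w18.png

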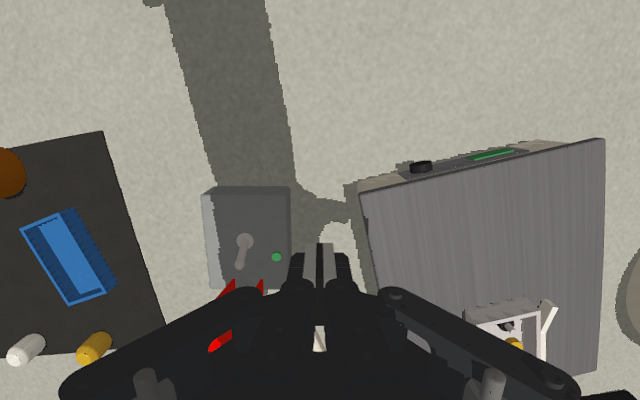

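```bash
python3 - <<'E'
from cell import r
from h import *
import pickle
s=r.observe();c=pickle.load(open('w18.pkl','rb'))
def T(p,q): M=np.eye(4);M[:3,:3]=R.from_quat([q[1],q[2],q[3],q[0]]).as_matrix();M[:3,3]=p;return M
C=np.eye(4);C[:3,:3]=cv2.Rodrigues(np.array(c['rvec']))[0];C[:3,3]=np.array(c['tvec']).ravel()
X=C@T(s['tcp_pos'],s['tcp_rot'])
C14=X@np.linalg.inv(T([.5548,.0016,.0928],[-.001,.739,.674,-.002])); c14=dict(c);c14['rvec']=cv2.Rodrigues(C14[:3,:3])[0];c14['tvec']=C14[:3,3]
u=np.array([.9957,-.092])
for name,cc,b,qs in(('off w14',c14,(320,124),(0,.1)),('now',c,(245.3,241),(.6,.75,.9))):
  for zb in(.045,.05):
    B=onz(cc,[b],zb)[0][:2]
    for L in(.033,.035):
      for q in qs:
        a=q-.45;print(name,zb,L,q,B.round(4),proj(cc,[[*(B+u*L*np.sin(a)),.045+L*np.cos(a)]]).round(1))
E
```

```text
off w14 0.045 0.033 0 [0.4893 0.0074] [[320.1  96.4]]
off w14 0.045 0.033 0.1 [0.4893 0.0074] [[320.  102.7]]
off w14 0.045 0.035 0 [0.4893 0.0074] [[320.1  94.3]]
off w14 0.045 0.035 0.1 [0.4893 0.0074] [[320.  101.1]]
off w14 0.05 0.033 0 [0.4892 0.0074] [[320.1  96. ]]
off w14 0.05 0.033 0.1 [0.4892 0.0074] [[320.  102.3]]
off w14 0.05 0.035 0 [0.4892 0.0074] [[320.1  94. ]]
off w14 0.05 0.035 0.1 [0.4892 0.0074] [[320.  100.7]]
now 0.045 0.033 0.6 [0.4898 0.0076] [[237.8 258.9]]
now 0.045 0.033 0.75 [0.4898 0.0076] [[238.5 262.9]]
now 0.045 0.033 0.9 [0.4898 0.0076] [[239.3 266.4]]
now 0.045 0.035 0.6 [0.4898 0.0076] [[237.3 260.1]]
now 0.045 0.035 0.75 [0.4898 0.0076] [[238.  264.4]]
now 0.045 0.035 0.9 [0.4898 0.0076] [[238.9 268. ]]
now 0.05 0.033 0.6 [0.4879 0.0091] [[239.  256.9]]
now 0.05 0.033 0.75 [0.4879 0.0091] [[239.6 261. ]]
now 0.05 0.033 0.9 [0.4879 0.0091] [[240.4 264.4]]
now 0.05 0.035 0.6 [0.4879 0.0091] [[238.5 258.1]]
now 0.05 0.035 0.75 [0.4879 0.0091] [[239.2 262.4]]
now 0.05 0.035 0.9 [0.4879 0.0091] [[240.  266.1]]
```

Reading the off-position picture (known to be 0) the same way as the new one puts the lever at about 0.9 rad, which agrees with the end-stop force. One last look at the dish, then I hand in.

```bash
python3 - <<'E'
from cell import r
from h import *
im=r.get_image('top');cv2.imwrite('pics/t19.png',cv2.resize(im[140:310,180:510],None,fx=2.4,fy=2.4,interpolation=cv2.INTER_CUBIC))
E
```

```text
(no output)
```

View pics/t19.png

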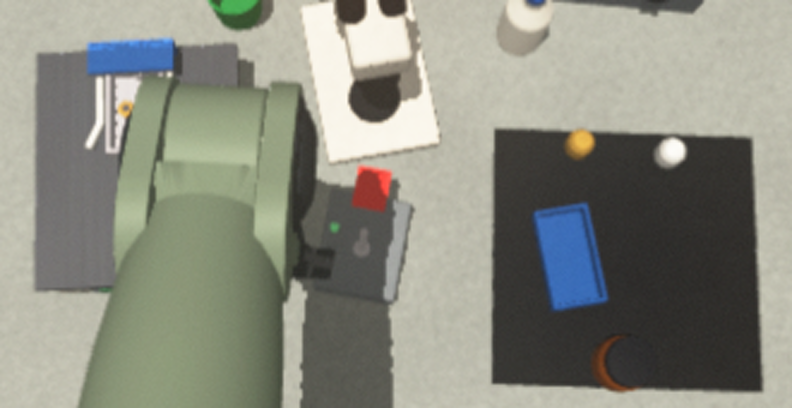

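The top view shows the dish under the bar at (125,110), the guard up at (373,188) and the lever leaning to the hinge at (362,240). The bystanders stand where they were.

```bash
python3 -c "
from cell import r
s=r.observe();print(s['clock'],s['wrist_force']);print(r.close_job())"
```

```text
25.8167 [-0.15916151 -0.01207425 -1.31829136]
the job is handed in; nothing more can be done
None
```

The job is done and handed in at 25.8 s; `close_job` gives no verdict, so success rests on my own checks below. I carried the dish level to the deck, set it down and pushed it home with spread fingers. Only then did I pinch the guard up and throw the toggle.

**Checks that agreed:**
- **Dish:** contact force at the stop rose to 12 N. The wrist view puts the dish's rear edge at own x +7.5 to +8 mm (home is +8), about 1 mm off centre and straight. The ball, both nuts and the screw were inside.
- **Guard:** it stayed upright after I let go, and in the last view.
- **Lever:** it met its end stop at about 8 N and leans towards the hinge.
- **Bystanders:** none showed any visible movement, and the robot was clear of everything.

**What went wrong or disagreed:**
- **Wrist limit:** the last joint reached its range on the first approach to the shaker. I turned the dish half round and it went in the other way about, which the task allows.
- **Box position:** estimates of the switch box's position differed by up to about 9 mm between views. The largest error came from a picture taken while the arm was still moving.
- **Lever angle:** the picture alone could only place it at roughly 0.75 to 0.9 rad. Comparing it with the off-position view, together with the stop force, points to about 0.9.

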